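# Set out the titration station

## Task

Set out the bench for the next titration: stand the glass beaker in the middle of the stirrer's plate and the porcelain crucible in the middle of the balance's pan. Fill the divided tray between the two, one reagent to a compartment: the dropper bottle in the end compartment on the stirrer's side, the squat powder jar in the end compartment on the balance's side, and the narrow-necked white bottle between them. Everything must end standing upright and released, set down gently and not dropped, and the wash bottle and the square sample bottle must stay where they are.

Things in the scene. Friction and masses are not known exactly. Their poses are not given: they have to be found in the camera images.
- beaker_c (a point): the beaker: plain open glass cylinder with white graduation marks, 50 mm across, 70 mm tall, wall 2.5 mm, about 60 g, standing loose on the bench at the start; listed point: its centre, half-way up, on its axis; z along its axis, up when it stands (35 mm above its foot)
- crucible_c (a point): the crucible: small open white porcelain cup, tapered, 36 mm across the foot, 44 mm at half height and 47 mm at the rim, 40 mm tall, about 45 g, standing loose on the bench at the start; listed point: its centre, half-way up, on its axis; z along its axis, up when it stands (20 mm above its foot)
- dropper_c (a point): the dropper bottle: slim amber glass bottle, 38 mm across up to a height of 56 mm, then a narrow neck with a black collar (24 mm) and rubber bulb, 92 mm tall in all, about 90 g, standing loose on the bench at the start; listed point: its centre, half-way up, on its axis; z along its axis, up when it stands (46 mm above its foot; the straight body ends 10 mm above this point)
- jar_c (a point): the powder jar: squat white wide-mouth plastic jar, 58 mm across up to a height of 55 mm, then a ribbed grey screw lid nearly as wide (57 mm), 74 mm tall in all, about 160 g, standing loose on the bench at the start; listed point: its centre, half-way up, on its axis; z along its axis, up when it stands (37 mm above its foot)
- bottle_c (a point): the narrow-necked bottle: white plastic bottle, 46 mm across up to a height of 62 mm, then a shoulder, a narrow neck and a 27 mm white cap, 96 mm tall in all, about 170 g, standing loose on the bench at the start; listed point: its centre, half-way up, on its axis; z along its axis, up when it stands (48 mm above its foot; the straight body ends 14 mm above this point)
- stirrer: the magnetic stirrer, fixed: grey housing 170 mm deep (x) and 130 mm wide (y), 52 mm high, with a round white plate 116 mm across whose top is 60 mm above the bench, and a black knob (top 67 mm above the bench) on its robot side, 84 mm from the plate's middle; origin on the bench directly below the middle of the plate; z up, its control side to -x. It stands left or right of the tray
- balance: the top-pan balance, fixed: low white housing 170 mm deep (x) and 130 mm wide (y), with a square steel pan 108 mm across whose top is 56 mm above the bench, and a small display on its robot side; the pan does not give; origin on the bench directly below the middle of the pan; z up, display side to -x. It stands on the other side of the tray from the stirrer
- tray: the reagent tray, fixed, between stirrer and balance: white plastic, 88 mm (x) by 256 mm (y), walls and two cross ribs 4 mm thick and 15 mm high, floor top 4 mm above the bench; three compartments in a row along y, each 80 mm square inside, their middles at y = -84, 0 and +84 mm in the tray's frame; origin on the bench below the tray's middle; z up
- wash_bottle_c (a point): bystander, loose: round white wash bottle 66 mm across with blue cap and bent spout, about 190 mm tall, beside the equipment at the outer left (+y); listed point on its axis 75 mm above its foot
- sample_bottle_c (a point): bystander, loose: square clear sample bottle, 62 mm wide, white cap, 130 mm tall, beside the equipment at the outer right (-y); listed point on its axis 65 mm above its foot
Mind the look-alikes: they are no part of the job. Leave any purple or yellow look-alike of the part that bears bottle_c alone.

How it is judged:
By the outcome, as a careful person would: the job done as asked, in the order asked, and still so for the second after the job is handed in, with the robot touching nothing.
It also fails if it takes over 112 s, if anything falls off the work surface, if the arm or the gripper's body presses on something with over 40 N, if the wrist force passes 120 N, or if a joint passes its speed limit or range.

## Robot

A 6-joint arm with a two-finger parallel gripper is mounted at the origin on the work surface. World frame = base frame: x ahead of the robot, y to its left, z up, the work surface at z = 0. Lengths are in m, angles in rad, forces in N, time in s.
With the tool pointing down it reaches from about 0.225 to 0.875 m from the base axis. Payload 3.4 kg.
Tool frame: the origin (TCP) lies on the centre line of the jaws, within the pads' length; the fingertips stand 19 mm ahead of it and the grasp point (between the pads) is the TCP; z points along the fingers, y is the direction in which the jaws open and shut (so a half turn about z gives the same grasp; the last joint's range is limited). The gripper opens to 85 mm and grips with 20 to 120 N. Pads are 22 mm wide; open, the fingers measure 114 mm over their backs; the gripper's body (76 mm by 85 mm) begins 54 mm behind the grasp point. The pads swing forward as they close: fully open they stand 13 mm farther back than shut.
Start: joints at [-1.464, 0.276, 1.505, -0, 1.361, -0.121], TCP at [0.13, -0.56, 0.25] pointing down, gripper open.
Joint ranges: [-2.89, 2.89], [-0.75, 2.08], [0.22, 2.7], [-1.18, 4.32], [0.11, 2.71], [-2.7, 2.7]. Speed limits (rad/s): [2.57, 2.57, 3.14, 3.14, 3.14, 3.14].

## Interface

Orientations are given as a unit quaternion [w, x, y, z].
In Python, from rig import monitor, eyes, manip, models gives the robot as it stands.
- The arm moves only by the tool send_rows, never from a script. Its argument "deltas" is a list of rows, each an object with "dp": the shift along the world's x, y, z each as a share of 0.12 m, from -1 to 1, a list of three; "rotation": the turn, a rotation vector about the world's x, y, z each as a share of 0.5 rad, from -1 to 1, a list of three. In form: [{"dp": [dx, dy, dz], "rotation": [rx, ry, rz]}, ...]. A call has 1 to 12 rows; each row is the pose to reach, as a shift and turn from the pose commanded when the call began; what a row does not reach only later rows make up. A row lasts 1/12 s, in which the tool goes at most 41.7 mm and 7.16 degrees, less where a joint would pass 70% of its speed; a pose out of reach is approached as far as the arm can. A call with a number of a shift or a turn outside -1 to 1 is refused whole. A call with a gripper value outside its range is refused whole. "fingers" is the closure, from -1 (fully open) to 1 (shut), set as the call begins (left out, the last holds). The fingers move at their own pace and stop on an object; "grip_force" is the grip in N (left out, the last holds). Time passes only in rows, so rows that repeat a pose let the fingers close. It gives the time, the measured TCP pose, the force and the opening at its end, in the units of the state.
- monitor.get_state(): the state, without advancing time (a new reading comes with each control period).
- eyes.get_image(name): name is "scene" or "top" or "wrist"; returns a dict with "color" (420x560x3 uint8, red, green, blue), "depth" (420x560 float32, m along the optical axis (not along the pixel's ray), 0 where there is no reading), "mtx" (3x3 intrinsics, pixels), "rvec" (rotation vector, rad) and "tvec" (3), from world to camera coordinates, as OpenCV has them. Camera axes: x right, y down, z forward; pixel columns grow to the right and rows downward; lengths in m; the calibration is good to about 2 mm. A picture is of the moment at which its call begins.
- manip.sign_off(): hands the job in, once; it reports no verdict.
Trained networks look in a picture, given as the dict that the camera call returned (one of the last four; its "shot" number tells which), for a name from the list of things; names that differ only in an ending like _2 or _b are one class to them, and where a whole thing is asked for, a point or a joint stands for the part that bears it (a point fixed in the world has none). Each returns a list of dicts, best first, with "score" (0 to 1); they miss things now and then, are a little off and sometimes report something else, mostly with a low value. They report only what shows in the picture. A call takes as long as a camera call. They do not tell look-alikes from the thing itself.
- models.find_in(name, picture): "box" ([left, top, right, bottom] in pixels, round what is visible of it).
The state is a dict: "clock": time; "qpos": joint angles; "qd": joint speeds; "effort": joint torques, N m; "position": TCP position; "ee_rot": TCP orientation; "contact_force": force on the tool from outside, world axes, zero at the start; "moment": the same for the moment, N m; "width": finger opening in m.
Only numpy, scipy, OpenCV 4.12 (cv2) and the standard library are available. Lean on these libraries where they do the work, as an engineer would, in place of code of your own. Each camera call takes 0.05 s, during which the arm holds its last target.

## Working session

There is one attempt and no reset: what is moved stays moved. The work goes in short steps, Python scripts to look and compute and a tool call to move; the robot and the scene stay as the last step left them, time stands still between calls to the robot, and variables do not carry over. Pictures are saved under pics/ and viewed, and the job is handed in when it is done.

Besides the shell and the picture viewer there is one more tool, called after "Emit:" by a JSON object that holds its "name" and its "arguments". send_rows: Moves the arm, as the interface text tells. Its arguments: {"type":"object","properties":{"deltas":{"type":"array","items":{"type":"object","properties":{"dp":{"type":"array","items":{"type":"number"}},"rotation":{"type":"array","items":{"type":"number"}}}}},"fingers":{"type":"number"},"grip_force":{"type":"number"}},"required":["deltas"]}

```bash
ls; mkdir -p pics
cat > h.py <<'E'
import numpy as np, cv2
from rig import monitor, eyes, manip, models
def save(p,n): cv2.imwrite('pics/'+n, cv2.cvtColor(p['color'],cv2.COLOR_RGB2BGR))
def world(p):
    R,_=cv2.Rodrigues(np.array(p['rvec'],float)); t=np.array(p['tvec'],float).ravel()
    K=np.array(p['mtx']); h,w=p['depth'].shape
    u,v=np.meshgrid(np.arange(w),np.arange(h)); d=p['depth']
    c=np.stack([(u-K[0,2])/K[0,0]*d,(v-K[1,2])/K[1,1]*d,d],-1)
    return (c-t)@R
def st():
    s=monitor.get_state(); print({k:np.round(s[k],4).tolist() for k in ('clock','position','ee_rot','contact_force','width','qpos')})
E
python3 - <<'E'
from h import *
st()
for n in('top','scene'):
    p=eyes.get_image(n); save(p,n+'0.png'); np.savez(n+'0.npz',**{k:p[k] for k in('color','depth','mtx','rvec','tvec')})
    W=world(p)
    for o in('beaker_c','crucible_c','dropper_c','jar_c','bottle_c','stirrer','balance','tray','wash_bottle_c','sample_bottle_c'):
        for r in models.find_in(o,p)[:3]:
            b=r['box']; u,v=int((b[0]+b[2])/2),int((b[1]+b[3])/2)
            print(n,o,round(r['score'],2),np.round(b).tolist(),W[v,u].round(3))
E
```

```text
pics
{'clock': 0.0, 'position': [0.1298, -0.5596, 0.2494], 'ee_rot': [-0.0009, 0.9935, 0.1137, 0.0], 'contact_force': [0.2762, -0.059, 0.3213], 'width': 0.0858, 'qpos': [-1.4639, 0.2766, 1.5062, 0.0, 1.3607, -0.121]}
top beaker_c 0.83 [187.0, 232.0, 205.0, 251.0] [0.411 0.286 0.004]
top crucible_c 0.57 [374.0, 236.0, 392.0, 248.0] [ 0.42  -0.287  0.003]
top dropper_c 0.53 [353.0, 154.0, 402.0, 214.0] [ 0.587 -0.264  0.06 ]
top dropper_c 0.44 [281.0, 225.0, 293.0, 236.0] [0.437 0.008 0.092]
top jar_c 0.64 [326.0, 220.0, 348.0, 244.0] [ 0.437 -0.14   0.07 ]
top bottle_c 0.64 [244.0, 245.0, 259.0, 261.0] [0.368 0.11  0.097]
top bottle_c 0.61 [241.0, 150.0, 330.0, 184.0] [0.653 0.016 0.007]
top bottle_c 0.53 [237.0, 191.0, 258.0, 209.0] [0.526 0.126 0.095]
top stirrer 0.77 [354.0, 155.0, 402.0, 211.0] [ 0.593 -0.264  0.061]
top balance 0.87 [177.0, 150.0, 221.0, 209.0] [0.596 0.278 0.048]
top tray 0.64 [242.0, 149.0, 333.0, 185.0] [0.65  0.01  0.007]
top tray 0.23 [375.0, 235.0, 392.0, 247.0] [ 0.422 -0.288  0.011]
top sample_bottle_c 0.91 [420.0, 207.0, 449.0, 232.0] [ 0.472 -0.414  0.1
[... 429 characters left out ...]
e bottle_c 0.71 [310.0, 214.0, 331.0, 254.0] [0.557 0.123 0.067]
scene bottle_c 0.61 [298.0, 178.0, 314.0, 213.0] [0.398 0.11  0.06 ]
scene stirrer 0.83 [100.0, 227.0, 175.0, 303.0] [ 0.639 -0.269  0.062]
scene balance 0.9 [353.0, 229.0, 430.0, 295.0] [0.64  0.264 0.057]
scene balance 0.23 [429.0, 177.0, 480.0, 247.0] [0.55  0.422 0.116]
scene tray 0.72 [210.0, 262.0, 337.0, 308.0] [0.654 0.012 0.006]
scene tray 0.47 [103.0, 226.0, 177.0, 303.0] [ 0.637 -0.266  0.063]
scene wash_bottle_c 0.97 [426.0, 175.0, 502.0, 248.0] [0.552 0.441 0.12 ]
scene sample_bottle_c 0.56 [57.0, 191.0, 103.0, 243.0] [ 0.506 -0.423  0.086]
scene sample_bottle_c 0.51 [263.0, 191.0, 277.0, 225.0] [0.454 0.011 0.062]
```

Run:
```python
import cv2
a=cv2.imread('pics/top0.png'); cv2.imwrite('pics/top0z.png',cv2.resize(a[130:280,150:470],None,fx=2.5,fy=2.5,interpolation=cv2.INTER_CUBIC))
a=cv2.imread('pics/scene0.png'); cv2.imwrite('pics/scene0z.png',cv2.resize(a[150:330,50:510],None,fx=1.7,fy=1.7,interpolation=cv2.INTER_CUBIC))
```

```text
(no output)
```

View pics/top0z.png

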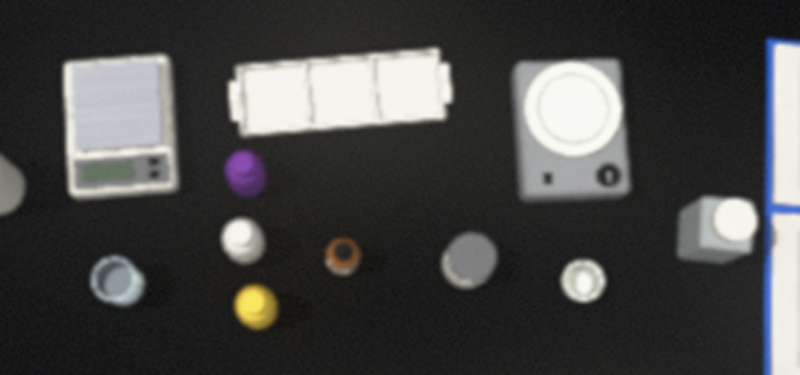

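View pics/scene0z.png

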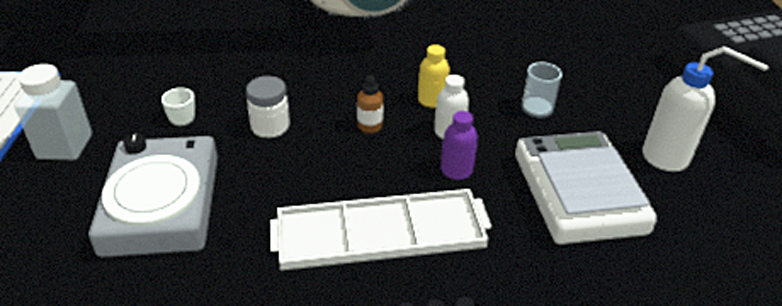

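```bash
cat > meas.py <<'E'
from h import *
from scipy.optimize import least_squares
P={n:dict(np.load(n+'0.npz')) for n in('top','scene')}
W={n:world(P[n]) for n in P}
for n in P:
    w=W[n]; m=(abs(w[...,0]-.3)<.04)&(abs(w[...,1])<.3); print(n,'bench z',np.median(w[m][:,2]).round(4), w[m][:,2].std().round(4))
def pts(n,x,y,r,z0,z1):
    w=W[n].reshape(-1,3); return w[(np.hypot(w[:,0]-x,w[:,1]-y)<r)&(w[:,2]>z0)&(w[:,2]<z1)]
for nm,x,y,H,hb,R in[('beaker',.415,.283,.07,.068,.025),('crucible',.42,-.288,.04,.038,.0225),('dropper',.44,.008,.092,.05,.019),('jar',.437,-.14,.074,.07,.029),('bottle',.445,.118,.096,.058,.023),('purple',.526,.126,.096,.058,.023),('yellow',.368,.11,.096,.058,.023)]:
    for n in P:
        a=pts(n,x,y,.045,H-.008,H+.01); s=pts(n,x,y,.05,.012,hb)
        # outer surface fit: points on a cylinder facing camera
        f=lambda q:np.hypot(s[:,0]-q[0],s[:,1]-q[1])-R
        q=least_squares(f,[x,y],loss='soft_l1',f_scale=.002).x if len(s)>5 else None
        print(nm,n,'top',len(a),a.mean(0).round(4) if len(a) else None,(a.min(0)+a.max(0))[:2].round(4)/2 if len(a) else None,'cyl',len(s),q)
for nm,x,y,z0,z1 in[('plate',.593,-.264,.0565,.066),('pan',.62,.278,.053,.062)]:
    for n in P:
        a=pts(n,x,y,.12,z0,z1)[:,:2].astype(np.float32)
        print(nm,n,len(a),cv2.minEnclosingCircle(a),cv2.minAreaRect(a),np.median(a,0))
for n in P:
    w=W[n].reshape(-1,3);c=P[n]['color'].reshape(-1,3).astype(int)
    a=w[(abs(w[:,0]-.65)<.09)&(abs(w[:,1]-.01)<.17)&(c.min(1)>110)&(w[:,2]<.03)][:,:2].astype(np.float32)
    print('tray',n,len(a),cv2.minAreaRect(a))
E
python3 meas.py
```

```text
top bench z 0.0002 0.0402
scene bench z 0.0012 0.0012
beaker top top 71 [0.4043 0.2784 0.0697] [0.40345 0.2769 ] cyl 131 [0.40166348 0.27581858]
beaker scene top 150 [0.4027 0.2747 0.0681] [0.403  0.2743] cyl 449 [0.40282799 0.27459836]
crucible top top 70 [ 0.4143 -0.282   0.0403] [ 0.4141  -0.28045] cyl 66 [ 0.4118441  -0.27824313]
crucible scene top 144 [ 0.4139 -0.2824  0.0386] [ 0.41285 -0.2822 ] cyl 219 [ 0.41379602 -0.28278157]
dropper top top 20 [0.438  0.008  0.0899] [0.4379  0.00755] cyl 19 [0.43880623 0.00884341]
dropper scene top 28 [0.4418 0.0062 0.0893] [0.44145 0.00635] cyl 169 [0.438717   0.00620902]
jar top top 282 [ 0.4351 -0.1435  0.0741] [ 0.4351 -0.1431] cyl 95 [ 0.43598097 -0.14481465]
jar scene top 297 [ 0.4408 -0.1453  0.0742] [ 0.4349 -0.146 ] cyl 430 [ 0.43432222 -0.14611322]
bottle top top 66 [0.455  0.1292 0.0965] [0.45495 0.1288 ] cyl 35 [0.45562077 0.12922681]
bottle scene top 84 [0.4598 0.1263 0.0952] [0.4581  0.12735] cyl 210 [0.44687146 0.11833085]
purple top top 66 [0.538  0.1285 0.0958] [0.5382  0.12825] cyl 47 [0.53890037 0.12839875]
purple scene t
[... 640 characters left out ...]
86.37808990478516) [ 0.62531084 -0.2712716 ]
pan top 974 ((0.6176440715789795, 0.2881392240524292), 0.07314170151948929) ((0.6125573515892029, 0.2867014706134796), (0.11741307377815247, 0.10770878195762634), 5.319324016571045) [0.6161854  0.28781077]
pan scene 1756 ((0.6184230446815491, 0.2848290801048279), 0.07505027949810028) ((0.6187320947647095, 0.2851630449295044), (0.11011948436498642, 0.1084604561328888), 5.53803014755249) [0.6243758 0.2835247]
tray top 2481 ((0.6533176898956299, 0.014377415180206299), (0.09891164302825928, 0.2835327088832855), 6.15468168258667)
tray scene 4477 ((0.6439166069030762, 0.015671268105506897), (0.10471964627504349, 0.28220686316490173), 6.2376790046691895)
```

```bash
cat > meas2.py <<'E'
from meas import *
print('-----')
for n in P:
    w=W[n].reshape(-1,3);c=P[n]['color'].reshape(-1,3).astype(int)
    # plate: white pixels near z .06
    d=np.hypot(w[:,0]-.62,w[:,1]+.27)
    m=(d<.08)&(abs(w[:,2]-.060)<.004)
    m2=m&(c.min(1)>185)
    a=w[m2][:,:2].astype(np.float32)
    print(n,'plate',len(a),np.percentile(c[m].min(1),[5,25,50,75,95]),cv2.minEnclosingCircle(a),cv2.fitEllipse(cv2.convexHull(a)))
    # tray rim points
    q=w[(abs(w[:,0]-.65)<.1)&(abs(w[:,1]-.013)<.18)&(w[:,2]>.0115)&(w[:,2]<.022)]
    print('rim',len(q),cv2.minAreaRect(q[:,:2].astype(np.float32)))
    # fit: all white points, template
    th=np.radians(6.2)
    # edges along tray axes
    for t in np.radians([5.5,6.2,7]):
        ax=np.array([np.cos(t),np.sin(t)]); ay=np.array([-np.sin(t),np.cos(t)])
        pr=(q[:,:2]-[.65,.013]); X=pr@ax;Y=pr@ay
        hx=np.histogram(X,bins=np.arange(-.07,.07,.004)); 
        print(np.degrees(t).round(1),hx[0].tolist())
    t=np.radians(6.2);ax=np.array([np.cos(t),np.sin(t)]); ay=np.array([-np.sin(t),np.cos(t)]);pr=(q[:,:2]-[.65,.013]); Y=pr@ay;X=pr@ax
    print('Y',np.histogram(Y[abs(X)<.032],bins=np.arange(-.152,.153,.004))[0].tolist())
E
python3 meas2.py | sed '1,/-----/d'
```

```text
top plate 852 [165. 232. 242. 244. 244.] ((0.6221154928207397, -0.26963135600090027), 0.059637438505887985) ((0.6219147443771362, -0.2691692113876343), (0.11528254300355911, 0.11743637919425964), 60.01829147338867)
rim 445 ((0.6781176328659058, 0.017092257738113403), (0.14797095954418182, 0.27533018589019775), 5.570650100708008)
5.5 [0, 0, 0, 0, 0, 0, 58, 48, 9, 5, 6, 13, 14, 14, 11, 13, 14, 15, 14, 15, 19, 18, 11, 13, 8, 8, 9, 63, 44, 1, 1, 0, 0, 0]
6.2 [0, 0, 0, 0, 0, 1, 59, 47, 7, 6, 5, 15, 13, 13, 12, 11, 14, 15, 15, 21, 12, 17, 13, 14, 8, 8, 7, 69, 41, 0, 1, 0, 0, 0]
7.0 [0, 0, 0, 0, 0, 4, 52, 51, 5, 7, 8, 15, 10, 14, 12, 12, 13, 15, 16, 19, 14, 17, 14, 11, 8, 9, 7, 65, 40, 5, 1, 0, 0, 0]
Y [0, 0, 0, 2, 14, 17, 23, 7, 1, 0, 2, 0, 1, 1, 1, 0, 0, 0, 0, 0, 0, 1, 0, 0, 2, 0, 1, 13, 10, 0, 1, 0, 0, 1, 1, 2, 0, 0, 1, 2, 1, 0, 0, 2, 1, 1, 0, 2, 14, 7, 0, 0, 1, 0, 1, 0, 0, 0, 2, 0, 0, 0, 1, 1, 0, 0, 1, 0, 0, 18, 14, 17, 16, 0, 0, 0]
scene plate 1716 [196. 250. 251. 252. 255.] ((0.6206974387168884, -0.27257049083709717), 0.06004222109913826) ((0.6210616827011108, -0.2710472643375397), (0.11430089920759201, 0.1167365312576294), 138.11904907226562)
rim 1098 ((0.628456711769104, 0.012694239616394043), (0.13484987616539001, 0.27919498085975647), 5.963644027709961)
5.5 [0, 0, 0, 0, 0, 0, 67, 224, 16, 11, 12, 16, 20, 24, 25, 23, 24, 26, 24, 24, 27, 28, 25, 29, 13, 15, 11, 91, 268, 3, 0, 0, 0, 0]
6.2 [0, 0, 0, 0, 0, 1, 74, 213, 20, 10, 9, 17, 21, 26, 26, 20, 25, 26, 23, 26, 26, 27, 28, 26, 14, 14, 15, 92, 266, 1, 0, 0, 0, 0]
7.0 [0, 0, 0, 0, 0, 2, 93, 177, 35, 7, 13, 18, 20, 24, 26, 23, 23, 28, 25, 24, 24, 29, 26, 24, 18, 13, 15, 114, 224, 21, 0, 0, 0, 0]
Y [0, 0, 0, 19, 36, 36, 39, 0, 0, 0, 0, 0, 0, 0, 0, 0, 0, 0, 0, 0, 0, 0, 0, 0, 0, 0, 13, 33, 0, 0, 0, 0, 0, 0, 0, 0, 0, 0, 0, 0, 0, 0, 0, 0, 0, 0, 0, 20, 28, 0, 0, 0, 0, 0, 0, 0, 0, 0, 0, 0, 0, 0, 0, 0, 0, 0, 0, 0, 19, 40, 30, 33, 6, 0, 0, 0]
```

Emit:
{"name": "send_rows", "arguments": {"deltas": [{"dp": [0.3, 0.25, 0], "rotation": [0, 0, -0.15]}, {"dp": [0.5, 0.5, 0], "rotation": [0, 0, -0.3]}, {"dp": [0.6, 0.75, 0], "rotation": [0, 0, -0.456]}, {"dp": [0.7, 1, 0], "rotation": [0, 0, -0.456]}, {"dp": [0.7, 1, 0], "rotation": [0, 0, -0.456]}], "fingers": -1, "grip_force": 30}}

```text
clock: 1.52
position: [0.2154, -0.4341, 0.2504]
ee_rot: [-0.003, 1.0, 0.002, 0.0]
contact_force: [-0.8, 0.7, -0.4]
width: 0.0853
```

Emit:
{"name": "send_rows", "arguments": {"deltas": [{"dp": [0.5, 1, 0], "rotation": [0, 0, 0]}, {"dp": [0.5, 1, 0], "rotation": [0, 0, 0]}, {"dp": [0.5, 1, 0], "rotation": [0, 0, 0]}, {"dp": [0.5, 1, 0], "rotation": [0, 0, 0]}]}}

```text
clock: 1.85
position: [0.2749, -0.315, 0.2503]
ee_rot: [-0.002, 1.0, 0.001, 0.001]
contact_force: [0.6, 0.2, 0.5]
width: 0.0855
```

Emit:
{"name": "send_rows", "arguments": {"deltas": [{"dp": [0.5, 1, 0], "rotation": [0, 0, 0]}, {"dp": [0.5, 1, 0], "rotation": [0, 0, 0]}, {"dp": [0.5, 1, 0], "rotation": [0, 0, 0]}, {"dp": [0.5, 1, 0], "rotation": [0, 0, 0]}]}}

```text
clock: 2.18
position: [0.3352, -0.1958, 0.2506]
ee_rot: [-0.001, 1.0, 0.002, 0.001]
contact_force: [0.5, -0.4, -1.2]
width: 0.0855
```

Emit:
{"name": "send_rows", "arguments": {"deltas": [{"dp": [0.4, 1, 0], "rotation": [0, 0, 0]}, {"dp": [0.4, 1, 0], "rotation": [0, 0, 0]}, {"dp": [0.4, 1, 0], "rotation": [0, 0, 0]}, {"dp": [0.4, 1, 0], "rotation": [0, 0, 0]}]}}

```text
clock: 2.52
position: [0.3837, -0.0753, 0.2506]
ee_rot: [-0.002, 1.0, 0.003, 0.001]
contact_force: [-0.2, 0.7, -0.7]
width: 0.0855
```

Emit:
{"name": "send_rows", "arguments": {"deltas": [{"dp": [0.175, 1, 0], "rotation": [0, 0, 0]}, {"dp": [0.175, 1, 0], "rotation": [0, 0, 0]}, {"dp": [0.175, 1, 0], "rotation": [0, 0, 0]}, {"dp": [0.175, 1, 0], "rotation": [0, 0, 0]}]}}

```text
clock: 2.85
position: [0.404, 0.0449, 0.2506]
ee_rot: [-0.002, 1.0, 0.004, 0.001]
contact_force: [-1.1, -0.6, -0.1]
width: 0.0853
```

Emit:
{"name": "send_rows", "arguments": {"deltas": [{"dp": [0, 1, 0], "rotation": [0, 0, 0]}, {"dp": [0, 1, 0], "rotation": [0, 0, 0]}, {"dp": [0, 1, 0], "rotation": [0, 0, 0]}, {"dp": [0, 1, 0], "rotation": [0, 0, 0]}]}}

```text
clock: 3.18
position: [0.4036, 0.1642, 0.2505]
ee_rot: [-0.002, 1.0, 0.003, 0.001]
contact_force: [-0.2, -1.0, 0.1]
width: 0.0854
```

Emit:
{"name": "send_rows", "arguments": {"deltas": [{"dp": [0, 0.963, -0.25], "rotation": [0, 0, 0]}, {"dp": [0, 0.963, -0.25], "rotation": [0, 0, 0]}, {"dp": [0, 0.963, -0.5], "rotation": [0, 0, 0]}, {"dp": [0, 0.963, -0.5], "rotation": [0, 0, 0]}, {"dp": [0, 0.963, -0.5], "rotation": [0, 0, 0]}, {"dp": [0, 0.963, -0.5], "rotation": [0, 0, 0]}]}}

```text
clock: 3.68
position: [0.4034, 0.274, 0.19]
ee_rot: [0.001, 1.0, 0.0, -0.0]
contact_force: [-0.1, -0.7, 0.3]
width: 0.0853
```

Run:
```python
from h import *
p=eyes.get_image('wrist'); save(p,'w1.png'); st()
W=world(p); w=W.reshape(-1,3)
a=w[(abs(w[:,2]-.07)<.008)&(np.hypot(w[:,0]-.403,w[:,1]-.275)<.045)]
print(len(a),a.mean(0),(a.min(0)+a.max(0))/2,a.max(0)-a.min(0),[ (round(r['score'],2),r['box']) for r in models.find_in('beaker_c',p)])
```

```text
{'clock': 3.7333, 'position': [0.4038, 0.2739, 0.1909], 'ee_rot': [0.0006, 1.0, -0.0004, 0.0004], 'contact_force': [-0.2873, 0.3745, 1.2622], 'width': 0.0854, 'qpos': [0.4543, 0.189, 1.78, -0.0015, 1.1725, 2.0265]}
957 [0.40009505 0.27562325 0.06942616] [0.4022745  0.27554674 0.06766698] [0.0511208  0.0515407  0.01128635] [(0.74, [0.0, 0.1, 138.1, 101.3]), (0.7, [247.4, 169.1, 310.2, 240.7])]
```

View pics/w1.png

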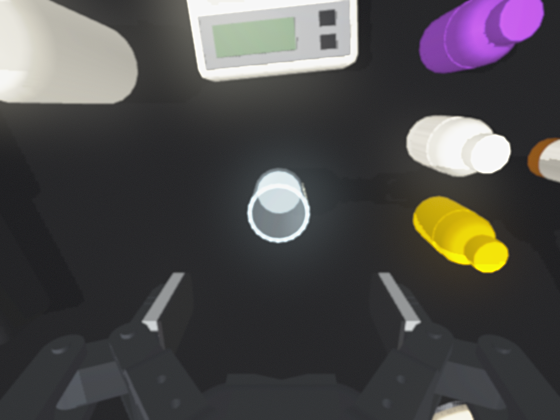

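Emit:
{"name": "send_rows", "arguments": {"deltas": [{"dp": [0, 0, -0.3], "rotation": [0, 0, 0]}, {"dp": [0, 0, -0.6], "rotation": [0, 0, 0]}, {"dp": [0, 0, -0.9], "rotation": [0, 0, 0]}, {"dp": [0, 0, -1], "rotation": [0, 0, 0]}]}}

```text
clock: 4.12
position: [0.4014, 0.2728, 0.0679]
ee_rot: [0.001, 1.0, -0.001, -0.002]
contact_force: [-0.5, 0.0, 0.1]
width: 0.0856
```

Emit:
{"name": "send_rows", "arguments": {"deltas": [{"dp": [-0.005, 0, -0.15], "rotation": [0, 0, 0]}, {"dp": [-0.01, 0, -0.25], "rotation": [0, 0, 0]}, {"dp": [-0.01, 0, -0.25], "rotation": [0, 0, 0]}, {"dp": [-0.01, 0, -0.25], "rotation": [0, 0, 0]}]}}

```text
clock: 4.45
position: [0.4026, 0.2745, 0.0411]
ee_rot: [-0.0, 1.0, -0.001, 0.0]
contact_force: [0.5, -0.4, 0.1]
width: 0.0853
```

Emit:
{"name": "send_rows", "arguments": {"deltas": [{"dp": [0, 0, 0], "rotation": [0, 0, 0]}, {"dp": [0, 0, 0], "rotation": [0, 0, 0]}, {"dp": [0, 0, 0], "rotation": [0, 0, 0]}, {"dp": [0, 0, 0], "rotation": [0, 0, 0]}, {"dp": [0, 0, 0], "rotation": [0, 0, 0]}, {"dp": [0, 0, 0], "rotation": [0, 0, 0]}, {"dp": [0, 0, 0], "rotation": [0, 0, 0]}, {"dp": [0, 0, 0], "rotation": [0, 0, 0]}], "fingers": 1, "grip_force": 25}}

```text
clock: 5.12
position: [0.4026, 0.2756, 0.0417]
ee_rot: [-0.0, 1.0, 0.0, 0.001]
contact_force: [-0.6, -1.5, 6.1]
width: 0.0504
```

Emit:
{"name": "send_rows", "arguments": {"deltas": [{"dp": [0, 0, 0.1], "rotation": [0, 0, 0]}, {"dp": [0, 0, 0.4], "rotation": [0, 0, 0]}, {"dp": [0, 0, 0.7], "rotation": [0, 0, 0]}, {"dp": [0, 0, 1], "rotation": [0, 0, 0]}, {"dp": [0, 0, 1], "rotation": [0, 0, 0]}]}}

```text
clock: 5.53
position: [0.4057, 0.2776, 0.1674]
ee_rot: [-0.003, 1.0, 0.0, 0.007]
contact_force: [0.1, -0.0, -0.4]
width: 0.0501
```

Emit:
{"name": "send_rows", "arguments": {"deltas": [{"dp": [0.1, -0.2, 0.3], "rotation": [0, 0, 0]}, {"dp": [0.2, -0.5, 0.3], "rotation": [0, 0, 0]}, {"dp": [0.3, -0.8, 0.3], "rotation": [0, 0, 0]}, {"dp": [0.4, -1, 0.3], "rotation": [0, 0, 0]}, {"dp": [0.4, -1, 0.3], "rotation": [0, 0, 0]}]}}

```text
clock: 5.95
position: [0.4517, 0.1515, 0.1967]
ee_rot: [0.001, 1.0, -0.002, 0.001]
contact_force: [0.2, -0.4, -0.4]
width: 0.0501
```

Emit:
{"name": "send_rows", "arguments": {"deltas": [{"dp": [0.1, -0.33, 0], "rotation": [0, 0, 0]}, {"dp": [0.2, -0.66, 0], "rotation": [0, 0, 0]}, {"dp": [0.3, -1, 0], "rotation": [0, 0, 0]}, {"dp": [0.4, -1, 0], "rotation": [0, 0, 0]}]}}

```text
clock: 6.28
position: [0.498, 0.0296, 0.1963]
ee_rot: [0.002, 1.0, -0.003, 0.0]
contact_force: [-0.2, -0.3, 0.7]
width: 0.0501
```

Emit:
{"name": "send_rows", "arguments": {"deltas": [{"dp": [0.1, -0.33, 0], "rotation": [0, 0, 0]}, {"dp": [0.2, -0.66, 0], "rotation": [0, 0, 0]}, {"dp": [0.3, -1, 0], "rotation": [0, 0, 0]}, {"dp": [0.4, -1, 0], "rotation": [0, 0, 0]}]}}

```text
clock: 6.62
position: [0.5467, -0.0907, 0.1961]
ee_rot: [0.002, 1.0, -0.002, 0.0]
contact_force: [0.4, -0.2, -0.5]
width: 0.0503
```

Emit:
{"name": "send_rows", "arguments": {"deltas": [{"dp": [0.1, -0.33, 0], "rotation": [0, 0, 0]}, {"dp": [0.2, -0.66, 0], "rotation": [0, 0, 0]}, {"dp": [0.3, -1, 0], "rotation": [0, 0, 0]}, {"dp": [0.4, -1, 0], "rotation": [0, 0, 0]}]}}

```text
clock: 6.95
position: [0.5947, -0.2113, 0.1958]
ee_rot: [0.003, 1.0, -0.002, 0.0]
contact_force: [0.2, 0.4, -0.8]
width: 0.0502
```

Emit:
{"name": "send_rows", "arguments": {"deltas": [{"dp": [0.1, -0.3, 0], "rotation": [0, 0, 0]}, {"dp": [0.23, -0.546, 0], "rotation": [0, 0, 0]}, {"dp": [0.23, -0.546, 0], "rotation": [0, 0, 0]}, {"dp": [0.23, -0.546, -0.2], "rotation": [0, 0, 0]}, {"dp": [0.23, -0.546, -0.3], "rotation": [0, 0, 0]}, {"dp": [0.23, -0.546, -0.3], "rotation": [0, 0, 0]}, {"dp": [0.23, -0.546, -0.3], "rotation": [0, 0, 0]}]}}

```text
clock: 7.53
position: [0.621, -0.2688, 0.1593]
ee_rot: [-0.001, 1.0, 0.0, -0.001]
contact_force: [0.1, 0.5, 0.6]
width: 0.0497
```

Emit:
{"name": "send_rows", "arguments": {"deltas": [{"dp": [0, 0, -0.2], "rotation": [0, 0, 0]}, {"dp": [0, 0, -0.35], "rotation": [0, 0, 0]}, {"dp": [0, 0, -0.44], "rotation": [0, 0, 0]}, {"dp": [0, 0, -0.46], "rotation": [0, 0, 0]}, {"dp": [0, 0, -0.47], "rotation": [0, 0, 0]}, {"dp": [0, 0, -0.47], "rotation": [0, 0, 0]}, {"dp": [0, 0, -0.47], "rotation": [0, 0, 0]}]}}

```text
clock: 8.12
position: [0.6221, -0.2705, 0.1054]
ee_rot: [0.001, 1.0, -0.0, 0.001]
contact_force: [-1.0, 0.2, -0.8]
width: 0.0499
```

Run:
```python
from h import *
p=eyes.get_image('scene'); a=p['color'][160:310,70:270]
cv2.imwrite('pics/s1.png',cv2.cvtColor(cv2.resize(a,None,fx=4,fy=4,interpolation=cv2.INTER_CUBIC),cv2.COLOR_RGB2BGR)); st()
```

```text
{'clock': 8.1667, 'position': [0.6221, -0.2705, 0.1054], 'ee_rot': [0.0007, 1.0, -0.0001, 0.0011], 'contact_force': [0.1009, 0.0658, -0.2455], 'width': 0.05, 'qpos': [-0.5126, 0.5262, 1.4745, -0.0001, 1.1382, 1.0584]}
```

View pics/s1.png

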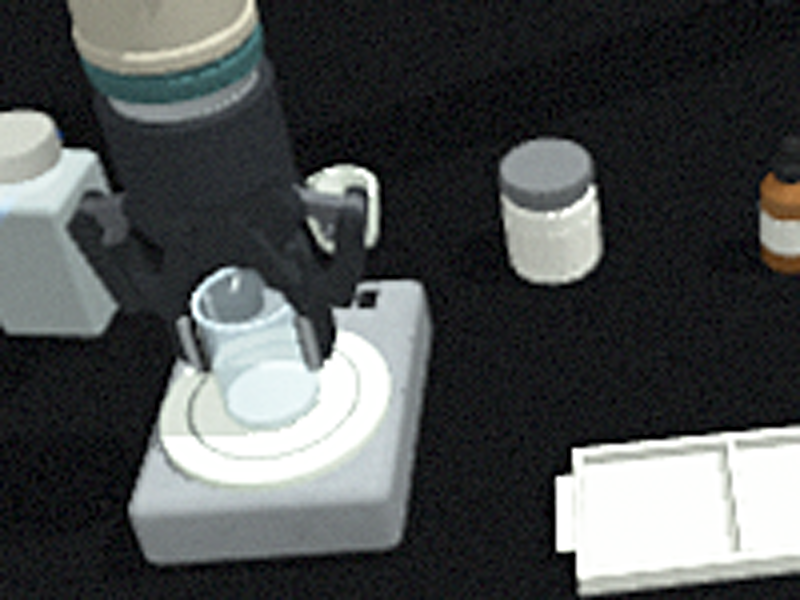

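Emit:
{"name": "send_rows", "arguments": {"deltas": [{"dp": [0, 0, -0.008], "rotation": [0, 0, 0]}, {"dp": [0, 0, -0.016], "rotation": [0, 0, 0]}, {"dp": [0, 0, -0.02], "rotation": [0, 0, 0]}, {"dp": [0, 0, -0.02], "rotation": [0, 0, 0]}, {"dp": [0, 0, -0.02], "rotation": [0, 0, 0]}]}}

```text
clock: 8.58
position: [0.6213, -0.2702, 0.1018]
ee_rot: [0.0, 1.0, -0.0, 0.0]
contact_force: [0.2, 0.3, 0.8]
width: 0.0499
```

Emit:
{"name": "send_rows", "arguments": {"deltas": [{"dp": [0, 0, -0.008], "rotation": [0, 0, 0]}, {"dp": [0, 0, -0.012], "rotation": [0, 0, 0]}, {"dp": [0, 0, -0.012], "rotation": [0, 0, 0]}, {"dp": [0, 0, -0.012], "rotation": [0, 0, 0]}]}}

```text
clock: 8.92
position: [0.6213, -0.2702, 0.1017]
ee_rot: [0.0, 1.0, -0.0, 0.0]
contact_force: [-2.4, 0.6, 7.6]
width: 0.05
```

Emit:
{"name": "send_rows", "arguments": {"deltas": [{"dp": [0, 0, 0], "rotation": [0, 0, 0]}, {"dp": [0, 0, 0], "rotation": [0, 0, 0]}, {"dp": [0, 0, 0], "rotation": [0, 0, 0]}, {"dp": [0, 0, 0], "rotation": [0, 0, 0]}, {"dp": [0, 0, 0], "rotation": [0, 0, 0]}], "fingers": -1}}

```text
clock: 9.33
position: [0.6212, -0.2701, 0.0997]
ee_rot: [-0.0, 1.0, -0.0, -0.0]
contact_force: [-0.1, -0.2, -0.3]
width: 0.0853
```

Emit:
{"name": "send_rows", "arguments": {"deltas": [{"dp": [0, 0, 0.2], "rotation": [0, 0, 0]}, {"dp": [0, 0, 0.5], "rotation": [0, 0, 0]}, {"dp": [0, 0, 0.8], "rotation": [0, 0, 0]}, {"dp": [0, 0, 1], "rotation": [0, 0, 0]}, {"dp": [0, 0, 1], "rotation": [0, 0, 0]}]}}

```text
clock: 9.75
position: [0.6241, -0.2717, 0.227]
ee_rot: [0.003, 1.0, -0.0, 0.005]
contact_force: [0.5, -0.7, 0.2]
width: 0.0856
```

Run:
```python
from h import *
st()
p=eyes.get_image('wrist');save(p,'w2.png')
w=world(p).reshape(-1,3)
a=w[(abs(w[:,2]-.13)<.006)&(np.hypot(w[:,0]-.62,w[:,1]+.27)<.06)]
print(len(a),(a.min(0)+a.max(0))/2,a.max(0)-a.min(0))
```

```text
{'clock': 9.75, 'position': [0.6241, -0.2717, 0.227], 'ee_rot': [0.003, 1.0, -0.0, 0.0053], 'contact_force': [0.4924, -0.6828, 0.1615], 'width': 0.0856, 'qpos': [-0.5126, 0.4415, 1.3066, -0.0, 1.3813, 1.0583]}
1060 [ 0.62063259 -0.27059328  0.12851636] [0.05125412 0.05050718 0.00901677]
```

View pics/w2.png

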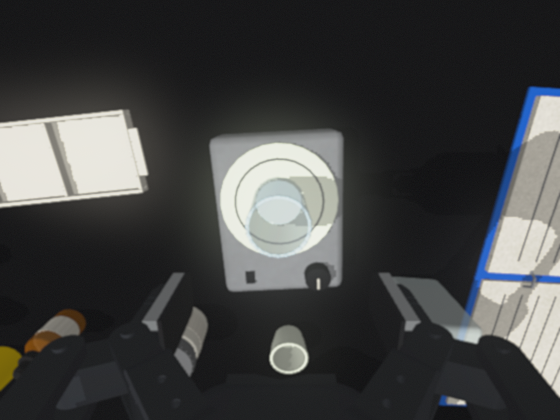

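Emit:
{"name": "send_rows", "arguments": {"deltas": [{"dp": [-0.33, 0, 0], "rotation": [0, 0, 0]}, {"dp": [-0.66, 0, 0], "rotation": [0, 0, 0]}, {"dp": [-1, 0, 0], "rotation": [0, 0, 0]}, {"dp": [-1, 0, 0], "rotation": [0, 0, 0]}]}}

```text
clock: 10.13
position: [0.4921, -0.2673, 0.2172]
ee_rot: [-0.003, 1.0, -0.001, -0.006]
contact_force: [-0.6, 0.9, -0.5]
width: 0.0858
```

Emit:
{"name": "send_rows", "arguments": {"deltas": [{"dp": [-0.33, -0.1, 0], "rotation": [0, 0, 0]}, {"dp": [-0.733, -0.096, -0.1], "rotation": [0, 0, 0]}, {"dp": [-0.733, -0.096, -0.3], "rotation": [0, 0, 0]}, {"dp": [-0.733, -0.096, -0.5], "rotation": [0, 0, 0]}, {"dp": [-0.733, -0.096, -0.5], "rotation": [0, 0, 0]}, {"dp": [-0.733, -0.096, -0.5], "rotation": [0, 0, 0]}]}}

```text
clock: 10.63
position: [0.4124, -0.2809, 0.1586]
ee_rot: [-0.001, 1.0, -0.0, -0.002]
contact_force: [0.6, -0.4, 0.6]
width: 0.0853
```

Run:
```python
from h import *
st()
p=eyes.get_image('wrist');save(p,'w3.png')
w=world(p).reshape(-1,3)
a=w[(abs(w[:,2]-.04)<.006)&(np.hypot(w[:,0]-.4135,w[:,1]+.2815)<.05)]
print(len(a),(a.min(0)+a.max(0))/2,a.max(0)-a.min(0))
```

```text
{'clock': 10.6333, 'position': [0.4124, -0.2809, 0.1586], 'ee_rot': [-0.0015, 1.0, -0.0003, -0.0015], 'contact_force': [0.5731, -0.4169, 0.5833], 'width': 0.0853, 'qpos': [-0.7375, 0.2367, 1.8049, 0.0001, 1.1042, 0.8338]}
876 [ 0.41205188 -0.28290999  0.0386048 ] [0.04644904 0.04619223 0.00918909]
```

Emit:
{"name": "send_rows", "arguments": {"deltas": [{"dp": [-0.007, -0.007, -0.3], "rotation": [0, 0, 0]}, {"dp": [-0.007, -0.007, -0.6], "rotation": [0, 0, 0]}, {"dp": [-0.007, -0.007, -0.85], "rotation": [0, 0, 0]}, {"dp": [-0.007, -0.007, -0.95], "rotation": [0, 0, 0]}, {"dp": [-0.007, -0.007, -1], "rotation": [0, 0, 0]}]}}

```text
clock: 11.1
position: [0.4129, -0.2822, 0.0388]
ee_rot: [-0.001, 1.0, 0.0, -0.001]
contact_force: [-0.7, 0.0, 0.0]
width: 0.0853
```

Emit:
{"name": "send_rows", "arguments": {"deltas": [{"dp": [0, 0, -0.06], "rotation": [0, 0, 0]}, {"dp": [0, 0, -0.117], "rotation": [0, 0, 0]}, {"dp": [0, 0, -0.117], "rotation": [0, 0, 0]}, {"dp": [0, 0, -0.117], "rotation": [0, 0, 0]}]}}

```text
clock: 11.43
position: [0.4131, -0.2829, 0.0266]
ee_rot: [0.0, 1.0, -0.0, 0.001]
contact_force: [0.3, 0.3, -0.2]
width: 0.0854
```

Emit:
{"name": "send_rows", "arguments": {"deltas": [{"dp": [0, 0, 0], "rotation": [0, 0, 0]}, {"dp": [0, 0, 0], "rotation": [0, 0, 0]}, {"dp": [0, 0, 0], "rotation": [0, 0, 0]}, {"dp": [0, 0, 0], "rotation": [0, 0, 0]}, {"dp": [0, 0, 0], "rotation": [0, 0, 0]}, {"dp": [0, 0, 0], "rotation": [0, 0, 0]}, {"dp": [0, 0, 0], "rotation": [0, 0, 0]}, {"dp": [0, 0, 0], "rotation": [0, 0, 0]}], "fingers": 1, "grip_force": 25}}

```text
clock: 12.1
position: [0.4127, -0.2828, 0.0268]
ee_rot: [0.0, 1.0, -0.0, 0.0]
contact_force: [-1.0, 0.4, 6.7]
width: 0.0451
```

Emit:
{"name": "send_rows", "arguments": {"deltas": [{"dp": [0, 0, 0.1], "rotation": [0, 0, 0]}, {"dp": [0, 0, 0.4], "rotation": [0, 0, 0]}, {"dp": [0, 0, 0.7], "rotation": [0, 0, 0]}, {"dp": [0, 0, 1], "rotation": [0, 0, 0]}, {"dp": [0, 0, 1], "rotation": [0, 0, 0]}]}}

```text
clock: 12.52
position: [0.4158, -0.2855, 0.1526]
ee_rot: [0.005, 1.0, -0.0, 0.005]
contact_force: [0.9, -0.3, -0.4]
width: 0.045
```

Emit:
{"name": "send_rows", "arguments": {"deltas": [{"dp": [0.1, 0.2, 0.4], "rotation": [0, 0, 0]}, {"dp": [0.2, 0.5, 0.4], "rotation": [0, 0, 0]}, {"dp": [0.3, 0.8, 0.4], "rotation": [0, 0, 0]}, {"dp": [0.3, 1, 0.4], "rotation": [0, 0, 0]}, {"dp": [0.3, 1, 0.4], "rotation": [0, 0, 0]}]}}

```text
clock: 12.93
position: [0.4477, -0.1578, 0.1938]
ee_rot: [-0.002, 1.0, 0.002, -0.001]
contact_force: [-1.3, 0.1, -0.5]
width: 0.0448
```

Emit:
{"name": "send_rows", "arguments": {"deltas": [{"dp": [0.1, 0.33, 0], "rotation": [0, 0, 0]}, {"dp": [0.2, 0.66, 0], "rotation": [0, 0, 0]}, {"dp": [0.3, 1, 0], "rotation": [0, 0, 0]}, {"dp": [0.4, 1, 0], "rotation": [0, 0, 0]}]}}

```text
clock: 13.27
position: [0.4954, -0.0365, 0.1934]
ee_rot: [-0.002, 1.0, 0.002, -0.001]
contact_force: [0.3, 0.1, 0.2]
width: 0.0451
```

Emit:
{"name": "send_rows", "arguments": {"deltas": [{"dp": [0.1, 0.33, 0], "rotation": [0, 0, 0]}, {"dp": [0.2, 0.66, 0], "rotation": [0, 0, 0]}, {"dp": [0.3, 1, 0], "rotation": [0, 0, 0]}, {"dp": [0.4, 1, 0], "rotation": [0, 0, 0]}]}}

```text
clock: 13.6
position: [0.5444, 0.0835, 0.1934]
ee_rot: [-0.002, 1.0, 0.002, -0.0]
contact_force: [-0.1, 0.7, 0.4]
width: 0.045
```

Emit:
{"name": "send_rows", "arguments": {"deltas": [{"dp": [0.1, 0.33, 0], "rotation": [0, 0, 0]}, {"dp": [0.2, 0.66, 0], "rotation": [0, 0, 0]}, {"dp": [0.3, 1, 0], "rotation": [0, 0, 0]}, {"dp": [0.4, 1, 0], "rotation": [0, 0, 0]}]}}

```text
clock: 13.93
position: [0.5928, 0.2038, 0.1931]
ee_rot: [-0.002, 1.0, 0.002, -0.0]
contact_force: [0.2, -0.6, -0.3]
width: 0.0448
```

Emit:
{"name": "send_rows", "arguments": {"deltas": [{"dp": [0.1, 0.33, 0], "rotation": [0, 0, 0]}, {"dp": [0.22, 0.6, 0], "rotation": [0, 0, 0]}, {"dp": [0.22, 0.738, 0], "rotation": [0, 0, 0]}, {"dp": [0.22, 0.738, -0.2], "rotation": [0, 0, 0]}, {"dp": [0.22, 0.738, -0.5], "rotation": [0, 0, 0]}, {"dp": [0.22, 0.738, -0.6], "rotation": [0, 0, 0]}, {"dp": [0.22, 0.738, -0.6], "rotation": [0, 0, 0]}]}}

```text
clock: 14.52
position: [0.6159, 0.2842, 0.1171]
ee_rot: [0.002, 1.0, -0.0, -0.005]
contact_force: [-0.4, -0.2, -0.5]
width: 0.0446
```

Run:
```python
from h import *
st()
p=eyes.get_image('scene'); a=p['color'][130:310,310:520]
cv2.imwrite('pics/s2.png',cv2.cvtColor(cv2.resize(a,None,fx=3.3,fy=3.3,interpolation=cv2.INTER_CUBIC),cv2.COLOR_RGB2BGR))
```

```text
{'clock': 14.5167, 'position': [0.6159, 0.2842, 0.1171], 'ee_rot': [0.002, 1.0, -0.0002, -0.0048], 'contact_force': [-0.3532, -0.1631, -0.5177], 'width': 0.0446, 'qpos': [0.3301, 0.5224, 1.4491, -0.0006, 1.1804, 1.9017]}
```

View pics/s2.png

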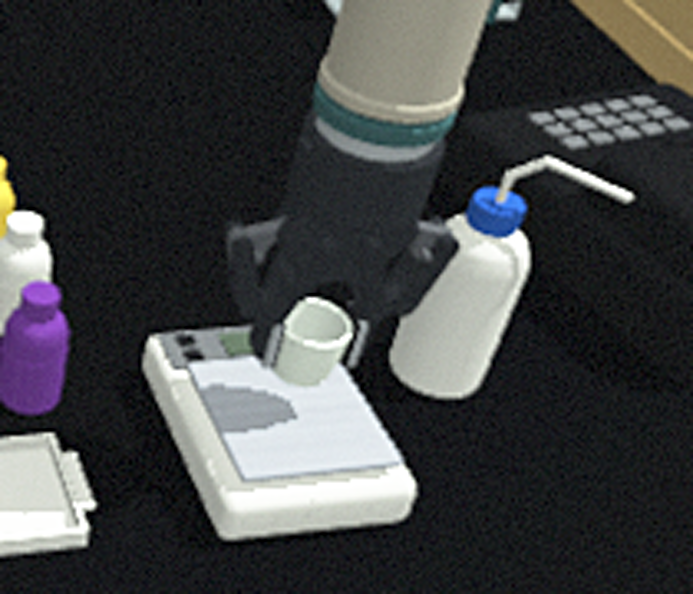

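Emit:
{"name": "send_rows", "arguments": {"deltas": [{"dp": [0, 0, -0.1], "rotation": [0, 0, 0]}, {"dp": [0, 0, -0.2], "rotation": [0, 0, 0]}, {"dp": [0, 0, -0.27], "rotation": [0, 0, 0]}, {"dp": [0, 0, -0.29], "rotation": [0, 0, 0]}, {"dp": [0, 0, -0.3], "rotation": [0, 0, 0]}, {"dp": [0, 0, -0.3], "rotation": [0, 0, 0]}, {"dp": [0, 0, -0.3], "rotation": [0, 0, 0]}, {"dp": [0, 0, -0.3], "rotation": [0, 0, 0]}]}}

```text
clock: 15.23
position: [0.6192, 0.2862, 0.0867]
ee_rot: [-0.0, 1.0, -0.0, 0.001]
contact_force: [0.6, -0.3, -0.4]
width: 0.0449
```

Emit:
{"name": "send_rows", "arguments": {"deltas": [{"dp": [0, 0, -0.008], "rotation": [0, 0, 0]}, {"dp": [0, 0, -0.016], "rotation": [0, 0, 0]}, {"dp": [0, 0, -0.02], "rotation": [0, 0, 0]}, {"dp": [0, 0, -0.02], "rotation": [0, 0, 0]}, {"dp": [0, 0, -0.02], "rotation": [0, 0, 0]}]}}

```text
clock: 15.65
position: [0.6188, 0.286, 0.0836]
ee_rot: [0.0, 1.0, -0.0, -0.0]
contact_force: [-0.3, -0.0, -1.0]
width: 0.0449
```

Emit:
{"name": "send_rows", "arguments": {"deltas": [{"dp": [0, 0, -0.008], "rotation": [0, 0, 0]}, {"dp": [0, 0, -0.012], "rotation": [0, 0, 0]}, {"dp": [0, 0, -0.012], "rotation": [0, 0, 0]}, {"dp": [0, 0, -0.012], "rotation": [0, 0, 0]}]}}

```text
clock: 15.98
position: [0.6191, 0.2862, 0.0829]
ee_rot: [-0.0, 1.0, -0.0, 0.0]
contact_force: [-1.2, 0.4, 3.9]
width: 0.0447
```

Emit:
{"name": "send_rows", "arguments": {"deltas": [{"dp": [0, 0, 0], "rotation": [0, 0, 0]}, {"dp": [0, 0, 0], "rotation": [0, 0, 0]}, {"dp": [0, 0, 0], "rotation": [0, 0, 0]}, {"dp": [0, 0, 0], "rotation": [0, 0, 0]}, {"dp": [0, 0, 0], "rotation": [0, 0, 0]}], "fingers": -1}}

```text
clock: 16.4
position: [0.6188, 0.286, 0.0819]
ee_rot: [0.0, 1.0, -0.0, -0.0]
contact_force: [0.5, 0.1, 0.4]
width: 0.0856
```

Emit:
{"name": "send_rows", "arguments": {"deltas": [{"dp": [0, 0, 0.2], "rotation": [0, 0, 0]}, {"dp": [0, 0, 0.5], "rotation": [0, 0, 0]}, {"dp": [0, 0, 0.8], "rotation": [0, 0, 0]}, {"dp": [0, 0, 1], "rotation": [0, 0, 0]}, {"dp": [0, 0, 1], "rotation": [0, 0, 0]}]}}

```text
clock: 16.82
position: [0.622, 0.2872, 0.2092]
ee_rot: [-0.002, 1.0, -0.0, 0.006]
contact_force: [0.4, -0.2, 2.2]
width: 0.085
```

Run:
```python
from h import *
st()
p=eyes.get_image('wrist');save(p,'w4.png')
w=world(p).reshape(-1,3)
a=w[(abs(w[:,2]-.096)<.006)&(np.hypot(w[:,0]-.618,w[:,1]-.286)<.05)]
print(len(a),(a.min(0)+a.max(0))/2,a.max(0)-a.min(0))
```

```text
{'clock': 16.8167, 'position': [0.622, 0.2872, 0.2092], 'ee_rot': [-0.002, 1.0, -0.0001, 0.0058], 'contact_force': [0.3534, -0.1853, 2.2469], 'width': 0.085, 'qpos': [0.3312, 0.4575, 1.3239, -0.0001, 1.3479, 1.9021]}
907 [0.6181321  0.28568362 0.09462489] [0.047149   0.04655899 0.00921229]
```

View pics/w4.png

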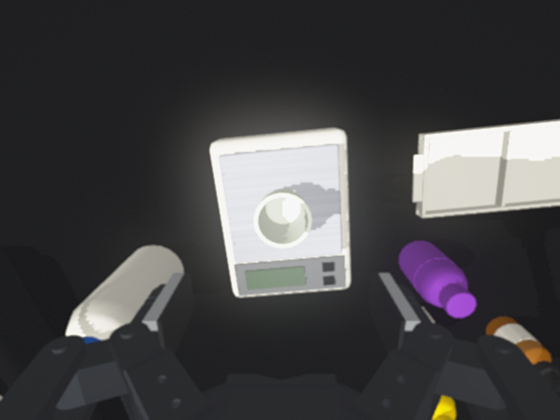

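Emit:
{"name": "send_rows", "arguments": {"deltas": [{"dp": [-0.2, -0.3, 0], "rotation": [0, 0, 0]}, {"dp": [-0.4, -0.6, 0], "rotation": [0, 0, 0]}, {"dp": [-0.6, -0.9, 0], "rotation": [0, 0, 0]}, {"dp": [-0.65, -1, 0], "rotation": [0, 0, 0]}]}}

```text
clock: 17.2
position: [0.5359, 0.1627, 0.2002]
ee_rot: [0.002, 1.0, -0.0, -0.004]
contact_force: [0.5, -0.1, 0.3]
width: 0.0855
```

Emit:
{"name": "send_rows", "arguments": {"deltas": [{"dp": [-0.2, -0.3, 0], "rotation": [0, 0, 0]}, {"dp": [-0.4, -0.6, 0], "rotation": [0, 0, 0]}, {"dp": [-0.6, -0.9, 0], "rotation": [0, 0, 0]}, {"dp": [-0.65, -1, 0], "rotation": [0, 0, 0]}]}}

```text
clock: 17.53
position: [0.4579, 0.0434, 0.2004]
ee_rot: [0.001, 1.0, -0.001, -0.003]
contact_force: [-1.1, 0.1, -0.0]
width: 0.0852
```

Emit:
{"name": "send_rows", "arguments": {"deltas": [{"dp": [-0.204, -0.325, 0], "rotation": [0, 0, 0]}, {"dp": [-0.204, -0.325, 0], "rotation": [0, 0, 0]}, {"dp": [-0.204, -0.325, 0], "rotation": [0, 0, 0]}, {"dp": [-0.204, -0.325, 0], "rotation": [0, 0, 0]}]}}

```text
clock: 17.87
position: [0.4381, 0.0071, 0.2015]
ee_rot: [-0.0, 1.0, -0.001, -0.0]
contact_force: [-0.5, -0.2, 0.2]
width: 0.0856
```

Run:
```python
from h import *
st()
p=eyes.get_image('wrist');save(p,'w5.png')
w=world(p).reshape(-1,3)
for x,y,z in((.4385,.0072,.092),(.455,.1285,.096),(.435,-.145,.074)):
    a=w[(abs(w[:,2]-z)<.006)&(np.hypot(w[:,0]-x,w[:,1]-y)<.04)]
    if len(a): print(len(a),(a.min(0)+a.max(0))/2,a.max(0)-a.min(0))
```

```text
{'clock': 17.8667, 'position': [0.4381, 0.0071, 0.2015], 'ee_rot': [-0.0004, 1.0, -0.0009, -0.0004], 'contact_force': [-0.4652, -0.2152, 0.1634], 'width': 0.0856, 'qpos': [-0.1433, 0.1057, 1.8551, 0.0007, 1.1818, 1.4289]}
241 [0.43835247 0.00689063 0.08985391] [0.01437944 0.01378241 0.00751273]
990 [0.45526906 0.12679277 0.09419628] [0.02584286 0.02654683 0.00827698]
3346 [ 0.43434969 -0.145592    0.07204075] [0.05755918 0.05846397 0.00807033]
```

View pics/w5.png

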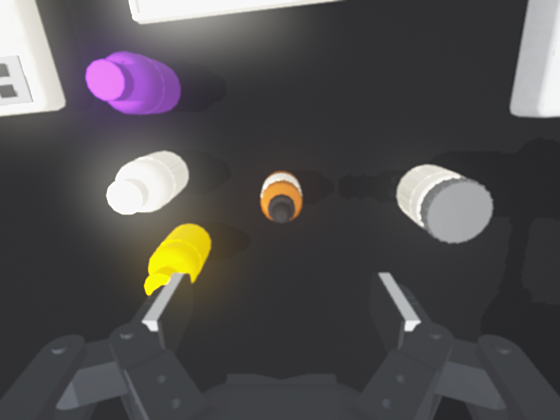

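Emit:
{"name": "send_rows", "arguments": {"deltas": [{"dp": [0, 0, -0.3], "rotation": [0, 0, 0]}, {"dp": [0, 0, -0.6], "rotation": [0, 0, 0]}, {"dp": [0, 0, -0.85], "rotation": [0, 0, 0]}, {"dp": [0, 0, -0.95], "rotation": [0, 0, 0]}, {"dp": [0, 0, -1], "rotation": [0, 0, 0]}]}}

```text
clock: 18.33
position: [0.4372, 0.0085, 0.0796]
ee_rot: [-0.001, 1.0, 0.001, -0.003]
contact_force: [-0.2, -0.7, 0.8]
width: 0.0856
```

Emit:
{"name": "send_rows", "arguments": {"deltas": [{"dp": [0, 0, -0.15], "rotation": [0, 0, 0]}, {"dp": [0, 0, -0.25], "rotation": [0, 0, 0]}, {"dp": [0, 0, -0.318], "rotation": [0, 0, 0]}, {"dp": [0, 0, -0.318], "rotation": [0, 0, 0]}, {"dp": [0, 0, -0.318], "rotation": [0, 0, 0]}]}}

```text
clock: 18.75
position: [0.439, 0.0075, 0.0442]
ee_rot: [0.0, 1.0, 0.0, 0.0]
contact_force: [-1.0, -0.3, -0.0]
width: 0.0853
```

Emit:
{"name": "send_rows", "arguments": {"deltas": [{"dp": [0, 0, 0], "rotation": [0, 0, 0]}, {"dp": [0, 0, 0], "rotation": [0, 0, 0]}, {"dp": [0, 0, 0], "rotation": [0, 0, 0]}, {"dp": [0, 0, 0], "rotation": [0, 0, 0]}, {"dp": [0, 0, 0], "rotation": [0, 0, 0]}, {"dp": [0, 0, 0], "rotation": [0, 0, 0]}, {"dp": [0, 0, 0], "rotation": [0, 0, 0]}, {"dp": [0, 0, 0], "rotation": [0, 0, 0]}], "fingers": 1, "grip_force": 30}}

```text
clock: 19.42
position: [0.4388, 0.007, 0.0448]
ee_rot: [0.0, 1.0, -0.0, 0.001]
contact_force: [-1.0, 0.6, 6.4]
width: 0.037
```

Emit:
{"name": "send_rows", "arguments": {"deltas": [{"dp": [0, 0, 0.1], "rotation": [0, 0, 0]}, {"dp": [0, 0, 0.4], "rotation": [0, 0, 0]}, {"dp": [0, 0, 0.7], "rotation": [0, 0, 0]}, {"dp": [0, 0, 1], "rotation": [0, 0, 0]}, {"dp": [0, 0, 1], "rotation": [0, 0, 0]}]}}

```text
clock: 19.83
position: [0.4427, 0.0064, 0.1703]
ee_rot: [0.001, 1.0, -0.0, 0.007]
contact_force: [0.3, -0.1, -1.1]
width: 0.0372
```

Emit:
{"name": "send_rows", "arguments": {"deltas": [{"dp": [0.2, -0.1, 0], "rotation": [0, 0, 0]}, {"dp": [0.5, -0.2, 0], "rotation": [0, 0, 0]}, {"dp": [0.8, -0.3, 0], "rotation": [0, 0, 0]}, {"dp": [1, -0.4, 0], "rotation": [0, 0, 0]}, {"dp": [1, -0.4, 0], "rotation": [0, 0, 0]}]}}

```text
clock: 20.25
position: [0.5642, -0.0437, 0.1635]
ee_rot: [0.001, 1.0, -0.001, 0.003]
contact_force: [1.1, 0.2, -0.1]
width: 0.0371
```

Emit:
{"name": "send_rows", "arguments": {"deltas": [{"dp": [0.3, -0.1, 0], "rotation": [0, 0, 0]}, {"dp": [0.6, -0.2, 0], "rotation": [0, 0, 0]}, {"dp": [0.838, -0.248, 0], "rotation": [0, 0, 0]}, {"dp": [0.838, -0.248, -0.2], "rotation": [0, 0, 0]}, {"dp": [0.838, -0.248, -0.5], "rotation": [0, 0, 0]}, {"dp": [0.838, -0.248, -0.7], "rotation": [0, 0, 0]}, {"dp": [0.838, -0.248, -0.7], "rotation": [0, 0, 0]}, {"dp": [0.838, -0.248, -0.7], "rotation": [0, 0, 0]}]}}

```text
clock: 20.92
position: [0.6572, -0.0704, 0.0781]
ee_rot: [-0.0, 1.0, -0.0, -0.002]
contact_force: [0.4, -0.4, -0.7]
width: 0.0372
```

Run:
```python
from h import *
st()
p=eyes.get_image('scene'); a=p['color'][160:320,190:350]
cv2.imwrite('pics/s3.png',cv2.cvtColor(cv2.resize(a,None,fx=3.7,fy=3.7,interpolation=cv2.INTER_CUBIC),cv2.COLOR_RGB2BGR))
```

```text
{'clock': 20.9167, 'position': [0.6572, -0.0704, 0.0781], 'ee_rot': [-0.0005, 1.0, -0.0001, -0.0024], 'contact_force': [0.4258, -0.4407, -0.6935], 'width': 0.0372, 'qpos': [-0.2118, 0.5316, 1.5423, -0.0001, 1.0725, 1.3593]}
```

View pics/s3.png

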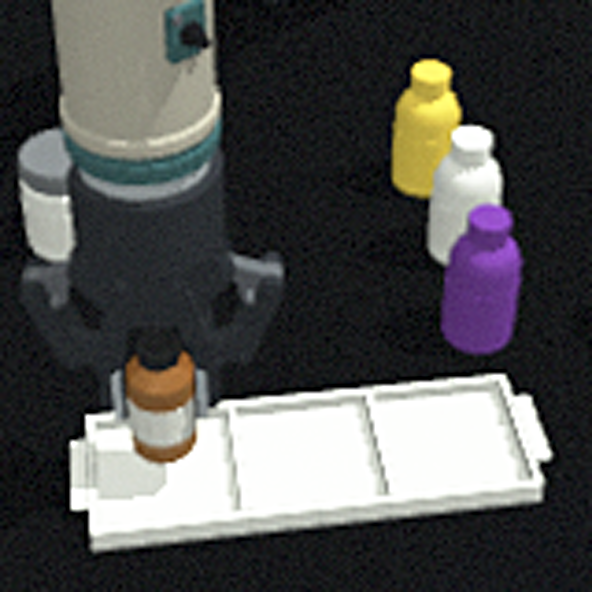

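Emit:
{"name": "send_rows", "arguments": {"deltas": [{"dp": [0, 0, -0.1], "rotation": [0, 0, 0]}, {"dp": [0, 0, -0.17], "rotation": [0, 0, 0]}, {"dp": [0, 0, -0.22], "rotation": [0, 0, 0]}, {"dp": [0, 0, -0.24], "rotation": [0, 0, 0]}, {"dp": [0, 0, -0.24], "rotation": [0, 0, 0]}, {"dp": [0, 0, -0.24], "rotation": [0, 0, 0]}, {"dp": [0, 0, -0.24], "rotation": [0, 0, 0]}]}}

```text
clock: 21.55
position: [0.6593, -0.0708, 0.0517]
ee_rot: [0.0, 1.0, -0.0, 0.0]
contact_force: [0.4, 0.3, -0.7]
width: 0.0371
```

Emit:
{"name": "send_rows", "arguments": {"deltas": [{"dp": [0, 0, -0.008], "rotation": [0, 0, 0]}, {"dp": [0, 0, -0.016], "rotation": [0, 0, 0]}, {"dp": [0, 0, -0.02], "rotation": [0, 0, 0]}, {"dp": [0, 0, -0.02], "rotation": [0, 0, 0]}, {"dp": [0, 0, -0.02], "rotation": [0, 0, 0]}]}}

```text
clock: 21.97
position: [0.659, -0.0707, 0.0489]
ee_rot: [0.0, 1.0, -0.0, 0.0]
contact_force: [0.4, 0.0, -1.3]
width: 0.037
```

Emit:
{"name": "send_rows", "arguments": {"deltas": [{"dp": [0, 0, -0.008], "rotation": [0, 0, 0]}, {"dp": [0, 0, -0.012], "rotation": [0, 0, 0]}, {"dp": [0, 0, -0.012], "rotation": [0, 0, 0]}, {"dp": [0, 0, -0.012], "rotation": [0, 0, 0]}]}}

```text
clock: 22.3
position: [0.659, -0.0707, 0.0489]
ee_rot: [0.0, 1.0, -0.0, 0.0]
contact_force: [-3.0, 0.6, 5.6]
width: 0.0373
```

Contact. Open to about 70 mm and rise, then on to the jar.

Emit:
{"name": "send_rows", "arguments": {"deltas": [{"dp": [0, 0, 0], "rotation": [0, 0, 0]}, {"dp": [0, 0, 0], "rotation": [0, 0, 0]}, {"dp": [0, 0, 0], "rotation": [0, 0, 0]}, {"dp": [0, 0, 0], "rotation": [0, 0, 0]}, {"dp": [0, 0, 0], "rotation": [0, 0, 0]}], "fingers": -0.6}}

```text
clock: 22.72
position: [0.6589, -0.0707, 0.0472]
ee_rot: [0.0, 1.0, -0.0, -0.0]
contact_force: [-0.2, -0.5, 1.3]
width: 0.0683
```

Emit:
{"name": "send_rows", "arguments": {"deltas": [{"dp": [0, 0, 0.2], "rotation": [0, 0, 0]}, {"dp": [0, 0, 0.5], "rotation": [0, 0, 0]}, {"dp": [0, 0, 0.8], "rotation": [0, 0, 0]}, {"dp": [0, 0, 1], "rotation": [0, 0, 0]}, {"dp": [0, 0, 1], "rotation": [0, 0, 0]}]}}

```text
clock: 23.13
position: [0.6625, -0.0714, 0.1741]
ee_rot: [0.001, 1.0, -0.0, 0.006]
contact_force: [0.8, -0.1, 0.2]
width: 0.0683
```

Run:
```python
from h import *
st()
p=eyes.get_image('wrist');save(p,'w6.png')
w=world(p).reshape(-1,3)
a=w[(abs(w[:,2]-.094)<.008)&(np.hypot(w[:,0]-.659,w[:,1]+.0705)<.03)]
print(len(a),(a.min(0)+a.max(0))/2,a.max(0)-a.min(0))
```

```text
{'clock': 23.1333, 'position': [0.6625, -0.0714, 0.1741], 'ee_rot': [0.0013, 1.0, -0.0001, 0.0059], 'contact_force': [0.8126, -0.1226, 0.2083], 'width': 0.0683, 'qpos': [-0.2117, 0.4517, 1.4234, -0.0001, 1.2543, 1.3593]}
357 [ 0.65921325 -0.07086927  0.09157277] [0.01417513 0.01461357 0.01091784]
```

View pics/w6.png

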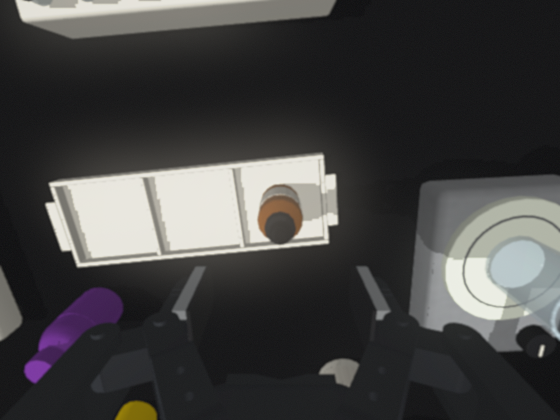

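Emit:
{"name": "send_rows", "arguments": {"deltas": [{"dp": [-0.3, -0.1, 0], "rotation": [0, 0, 0]}, {"dp": [-0.6, -0.2, 0], "rotation": [0, 0, 0]}, {"dp": [-0.9, -0.3, 0], "rotation": [0, 0, 0]}, {"dp": [-1, -0.3, 0], "rotation": [0, 0, 0]}], "fingers": -1}}

```text
clock: 23.52
position: [0.5324, -0.1072, 0.1653]
ee_rot: [-0.0, 1.0, -0.001, -0.004]
contact_force: [0.3, -0.8, -0.8]
width: 0.0852
```

Emit:
{"name": "send_rows", "arguments": {"deltas": [{"dp": [-0.3, -0.1, 0], "rotation": [0, 0, 0]}, {"dp": [-0.6, -0.2, 0], "rotation": [0, 0, 0]}, {"dp": [-0.873, -0.324, 0], "rotation": [0, 0, 0]}, {"dp": [-0.873, -0.324, -0.1], "rotation": [0, 0, 0]}, {"dp": [-0.873, -0.324, -0.2], "rotation": [0, 0, 0]}, {"dp": [-0.873, -0.324, -0.2], "rotation": [0, 0, 0]}]}}

```text
clock: 24.02
position: [0.4313, -0.1448, 0.1407]
ee_rot: [-0.001, 1.0, -0.001, -0.003]
contact_force: [-0.3, 0.6, -0.0]
width: 0.0854
```

Emit:
{"name": "send_rows", "arguments": {"deltas": [{"dp": [0, 0, -0.25], "rotation": [0, 0, 0]}, {"dp": [0, 0, -0.5], "rotation": [0, 0, 0]}, {"dp": [0, 0, -0.7], "rotation": [0, 0, 0]}, {"dp": [0, 0, -0.8], "rotation": [0, 0, 0]}, {"dp": [0, 0, -0.887], "rotation": [0, 0, 0]}, {"dp": [0, 0, -0.887], "rotation": [0, 0, 0]}, {"dp": [0, 0, -0.887], "rotation": [0, 0, 0]}]}}

```text
clock: 24.6
position: [0.4339, -0.1452, 0.0363]
ee_rot: [-0.001, 1.0, 0.0, -0.001]
contact_force: [-0.1, 0.6, -0.5]
width: 0.0855
```

Emit:
{"name": "send_rows", "arguments": {"deltas": [{"dp": [0, 0, 0], "rotation": [0, 0, 0]}, {"dp": [0, 0, 0], "rotation": [0, 0, 0]}, {"dp": [0, 0, 0], "rotation": [0, 0, 0]}, {"dp": [0, 0, 0], "rotation": [0, 0, 0]}, {"dp": [0, 0, 0], "rotation": [0, 0, 0]}, {"dp": [0, 0, 0], "rotation": [0, 0, 0]}, {"dp": [0, 0, 0], "rotation": [0, 0, 0]}, {"dp": [0, 0, 0], "rotation": [0, 0, 0]}], "fingers": 1, "grip_force": 40}}

```text
clock: 25.27
position: [0.4349, -0.1458, 0.0379]
ee_rot: [0.0, 1.0, -0.0, 0.001]
contact_force: [0.0, 0.9, 5.6]
width: 0.0569
```

Emit:
{"name": "send_rows", "arguments": {"deltas": [{"dp": [0, 0, 0.1], "rotation": [0, 0, 0]}, {"dp": [0, 0, 0.4], "rotation": [0, 0, 0]}, {"dp": [0, 0, 0.7], "rotation": [0, 0, 0]}, {"dp": [0, 0, 1], "rotation": [0, 0, 0]}, {"dp": [0, 0, 1], "rotation": [0, 0, 0]}]}}

```text
clock: 25.68
position: [0.4381, -0.1476, 0.1634]
ee_rot: [0.003, 1.0, -0.0, 0.006]
contact_force: [2.0, -0.6, -1.3]
width: 0.0567
```

Emit:
{"name": "send_rows", "arguments": {"deltas": [{"dp": [0.2, 0.2, 0.1], "rotation": [0, 0, 0]}, {"dp": [0.4, 0.4, 0.1], "rotation": [0, 0, 0]}, {"dp": [0.6, 0.7, 0.1], "rotation": [0, 0, 0]}, {"dp": [0.8, 0.9, 0.1], "rotation": [0, 0, 0]}, {"dp": [0.86, 1, 0.1], "rotation": [0, 0, 0]}]}}

```text
clock: 26.1
position: [0.5406, -0.0227, 0.1687]
ee_rot: [-0.001, 1.0, 0.001, 0.002]
contact_force: [0.9, 0.2, -1.0]
width: 0.0571
```

Emit:
{"name": "send_rows", "arguments": {"deltas": [{"dp": [0.2, 0.2, 0], "rotation": [0, 0, 0]}, {"dp": [0.4, 0.45, 0], "rotation": [0, 0, 0]}, {"dp": [0.6, 0.7, 0], "rotation": [0, 0, 0]}, {"dp": [0.8, 0.95, 0], "rotation": [0, 0, 0]}, {"dp": [0.86, 1, 0], "rotation": [0, 0, 0]}]}}

```text
clock: 26.52
position: [0.6434, 0.0989, 0.168]
ee_rot: [-0.001, 1.0, 0.001, 0.001]
contact_force: [0.1, 0.0, 0.0]
width: 0.0569
```

Emit:
{"name": "send_rows", "arguments": {"deltas": [{"dp": [0.003, 0.017, 0], "rotation": [0, 0, 0]}, {"dp": [0.003, 0.017, -0.2], "rotation": [0, 0, 0]}, {"dp": [0.003, 0.017, -0.5], "rotation": [0, 0, 0]}, {"dp": [0.003, 0.017, -0.7], "rotation": [0, 0, 0]}, {"dp": [0.003, 0.017, -0.75], "rotation": [0, 0, 0]}, {"dp": [0.003, 0.017, -0.75], "rotation": [0, 0, 0]}]}}

```text
clock: 27.02
position: [0.6381, 0.0951, 0.0766]
ee_rot: [0.0, 1.0, -0.001, -0.003]
contact_force: [0.3, 1.0, -1.3]
width: 0.0571
```

Run:
```python
from h import *
st()
p=eyes.get_image('scene'); a=p['color'][160:320,190:350]
cv2.imwrite('pics/s4.png',cv2.cvtColor(cv2.resize(a,None,fx=3.7,fy=3.7,interpolation=cv2.INTER_CUBIC),cv2.COLOR_RGB2BGR))
```

```text
{'clock': 27.0167, 'position': [0.6381, 0.0951, 0.0766], 'ee_rot': [0.0005, 1.0, -0.0006, -0.0033], 'contact_force': [0.3222, 0.9928, -1.3487], 'width': 0.0571, 'qpos': [0.0406, 0.5137, 1.5815, -0.0008, 1.053, 1.6129]}
```

View pics/s4.png

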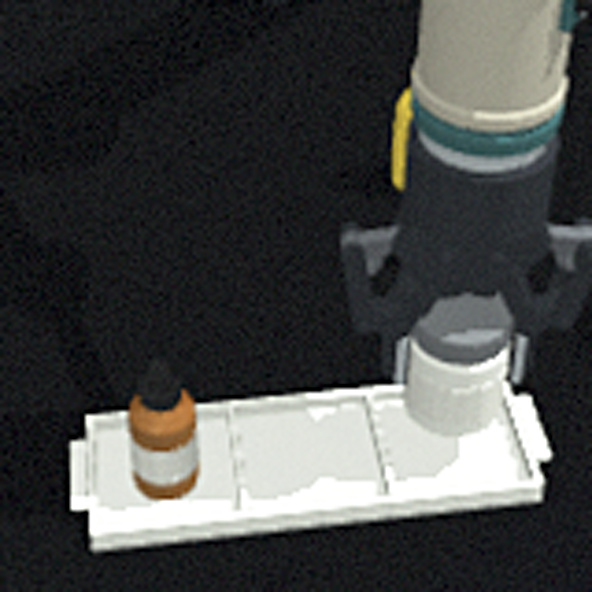

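Emit:
{"name": "send_rows", "arguments": {"deltas": [{"dp": [0, 0, -0.1], "rotation": [0, 0, 0]}, {"dp": [0, 0, -0.2], "rotation": [0, 0, 0]}, {"dp": [0, 0, -0.27], "rotation": [0, 0, 0]}, {"dp": [0, 0, -0.29], "rotation": [0, 0, 0]}, {"dp": [0, 0, -0.29], "rotation": [0, 0, 0]}, {"dp": [0, 0, -0.29], "rotation": [0, 0, 0]}, {"dp": [0, 0, -0.29], "rotation": [0, 0, 0]}]}}

```text
clock: 27.65
position: [0.6414, 0.0965, 0.0446]
ee_rot: [0.0, 1.0, -0.0, 0.0]
contact_force: [-0.7, 0.4, -0.3]
width: 0.0571
```

Emit:
{"name": "send_rows", "arguments": {"deltas": [{"dp": [0, 0, -0.008], "rotation": [0, 0, 0]}, {"dp": [0, 0, -0.016], "rotation": [0, 0, 0]}, {"dp": [0, 0, -0.02], "rotation": [0, 0, 0]}, {"dp": [0, 0, -0.02], "rotation": [0, 0, 0]}, {"dp": [0, 0, -0.02], "rotation": [0, 0, 0]}]}}

```text
clock: 28.07
position: [0.6411, 0.0965, 0.042]
ee_rot: [0.0, 1.0, -0.0, 0.0]
contact_force: [-0.3, -0.0, 0.6]
width: 0.057
```

Emit:
{"name": "send_rows", "arguments": {"deltas": [{"dp": [0, 0, -0.008], "rotation": [0, 0, 0]}, {"dp": [0, 0, -0.012], "rotation": [0, 0, 0]}, {"dp": [0, 0, -0.012], "rotation": [0, 0, 0]}, {"dp": [0, 0, -0.012], "rotation": [0, 0, 0]}]}}

```text
clock: 28.4
position: [0.641, 0.0965, 0.042]
ee_rot: [0.0, 1.0, -0.0, 0.0]
contact_force: [-3.3, 0.6, 7.9]
width: 0.0572
```

Emit:
{"name": "send_rows", "arguments": {"deltas": [{"dp": [0, 0, 0], "rotation": [0, 0, 0]}, {"dp": [0, 0, 0], "rotation": [0, 0, 0]}, {"dp": [0, 0, 0], "rotation": [0, 0, 0]}, {"dp": [0, 0, 0], "rotation": [0, 0, 0]}, {"dp": [0, 0, 0], "rotation": [0, 0, 0]}], "fingers": -0.9}}

```text
clock: 28.82
position: [0.6409, 0.0964, 0.04]
ee_rot: [0.0, 1.0, -0.0, -0.0]
contact_force: [-0.2, -0.5, -0.5]
width: 0.0811
```

Emit:
{"name": "send_rows", "arguments": {"deltas": [{"dp": [0, 0, 0.2], "rotation": [0, 0, 0]}, {"dp": [0, 0, 0.5], "rotation": [0, 0, 0]}, {"dp": [0, 0, 0.8], "rotation": [0, 0, 0]}, {"dp": [0, 0, 1], "rotation": [0, 0, 0]}, {"dp": [0, 0, 1], "rotation": [0, 0, 0]}]}}

```text
clock: 29.23
position: [0.6446, 0.0967, 0.1668]
ee_rot: [-0.0, 1.0, -0.0, 0.006]
contact_force: [1.2, 0.0, 0.1]
width: 0.0811
```

Run:
```python
from h import *
st()
p=eyes.get_image('wrist');save(p,'w7.png')
w=world(p).reshape(-1,3)
for x,y,z in((.641,.0965,.078),(.455,.1275,.096)):
    a=w[(abs(w[:,2]-z)<.006)&(np.hypot(w[:,0]-x,w[:,1]-y)<.04)]
    if len(a): print(len(a),(a.min(0)+a.max(0))/2,a.max(0)-a.min(0))
```

```text
{'clock': 29.2333, 'position': [0.6446, 0.0967, 0.1668], 'ee_rot': [-0.0002, 1.0, -0.0, 0.006], 'contact_force': [1.2372, 0.0353, 0.0895], 'width': 0.0811, 'qpos': [0.0423, 0.4362, 1.4691, -0.0001, 1.2244, 1.6132]}
4253 [0.6406381  0.09607729 0.0762689 ] [0.057304   0.05696553 0.00852273]
```

View pics/w7.png

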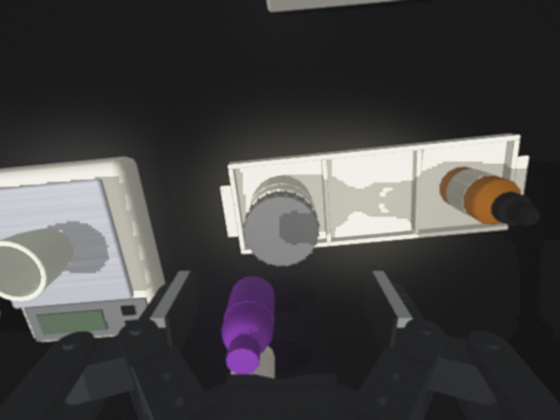

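Emit:
{"name": "send_rows", "arguments": {"deltas": [{"dp": [-0.3, 0.05, 0.1], "rotation": [0, 0, 0]}, {"dp": [-0.6, 0.1, 0.1], "rotation": [0, 0, 0]}, {"dp": [-0.9, 0.15, 0.1], "rotation": [0, 0, 0]}, {"dp": [-1, 0.2, 0.1], "rotation": [0, 0, 0]}], "fingers": -1}}

```text
clock: 29.62
position: [0.5139, 0.1205, 0.1703]
ee_rot: [0.0, 1.0, 0.0, -0.005]
contact_force: [-0.8, 0.3, 0.4]
width: 0.0856
```

Emit:
{"name": "send_rows", "arguments": {"deltas": [{"dp": [-0.25, 0.05, 0], "rotation": [0, 0, 0]}, {"dp": [-0.549, 0.058, 0], "rotation": [0, 0, 0]}, {"dp": [-0.549, 0.058, 0], "rotation": [0, 0, 0]}, {"dp": [-0.549, 0.058, 0], "rotation": [0, 0, 0]}, {"dp": [-0.549, 0.058, 0], "rotation": [0, 0, 0]}]}}

```text
clock: 30.03
position: [0.4556, 0.1275, 0.1719]
ee_rot: [0.0, 1.0, -0.0, 0.0]
contact_force: [0.1, -0.1, -0.4]
width: 0.0853
```

Run:
```python
from h import *
st()
p=eyes.get_image('wrist');save(p,'w8.png')
w=world(p).reshape(-1,3)
for x,y,z in((.539,.1275,.096),(.455,.1275,.096)):
    a=w[(abs(w[:,2]-z)<.006)&(np.hypot(w[:,0]-x,w[:,1]-y)<.03)]
    if len(a): print(len(a),(a.min(0)+a.max(0))/2,a.max(0)-a.min(0))
```

```text
{'clock': 30.0333, 'position': [0.4556, 0.1275, 0.1719], 'ee_rot': [0.0001, 1.0, -0.0, 0.0003], 'contact_force': [0.1137, -0.1116, -0.3694], 'width': 0.0853, 'qpos': [0.1258, 0.1843, 1.8388, -0.0003, 1.1179, 1.6967]}
1534 [0.53788294 0.12639142 0.09546651] [0.0262474  0.02645985 0.00570158]
1107 [0.45530719 0.12709001 0.0940924 ] [0.02618741 0.02623037 0.00811448]
```

View pics/w8.png

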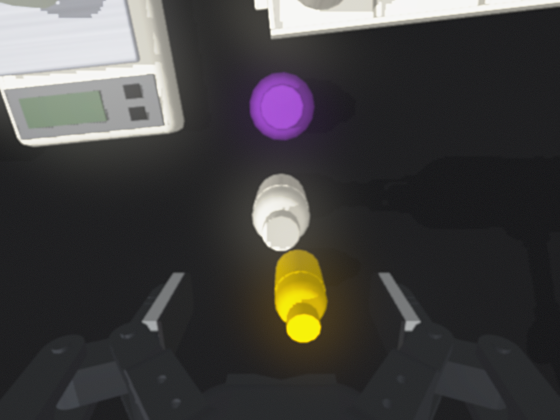

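Run:
```python
from h import *
p=eyes.get_image('wrist');R,_=cv2.Rodrigues(np.array(p['rvec'],float));print(-R.T@np.array(p['tvec']).ravel())
```

```text
[0.53929238 0.12665285 0.29590481]
```

Emit:
{"name": "send_rows", "arguments": {"deltas": [{"dp": [0, 0, -0.25], "rotation": [0, 0, 0]}, {"dp": [0, 0, -0.5], "rotation": [0, 0, 0]}, {"dp": [0, 0, -0.7], "rotation": [0, 0, 0]}, {"dp": [0, 0, -0.85], "rotation": [0, 0, 0]}, {"dp": [0, 0, -0.95], "rotation": [0, 0, 0]}, {"dp": [0, 0, -1], "rotation": [0, 0, 0]}, {"dp": [0, 0, -1], "rotation": [0, 0, 0]}, {"dp": [0, 0, -1], "rotation": [0, 0, 0]}]}}

```text
clock: 30.8
position: [0.456, 0.1274, 0.0522]
ee_rot: [0.0, 1.0, -0.0, 0.0]
contact_force: [0.3, 0.2, 0.2]
width: 0.0854
```

Emit:
{"name": "send_rows", "arguments": {"deltas": [{"dp": [0, 0, -0.017], "rotation": [0, 0, 0]}, {"dp": [0, 0, -0.017], "rotation": [0, 0, 0]}, {"dp": [0, 0, -0.017], "rotation": [0, 0, 0]}, {"dp": [0, 0, -0.017], "rotation": [0, 0, 0]}, {"dp": [0, 0, -0.017], "rotation": [0, 0, 0]}, {"dp": [0, 0, -0.017], "rotation": [0, 0, 0]}, {"dp": [0, 0, -0.017], "rotation": [0, 0, 0]}, {"dp": [0, 0, -0.017], "rotation": [0, 0, 0]}], "fingers": 1, "grip_force": 40}}

```text
clock: 31.47
position: [0.4555, 0.1276, 0.0512]
ee_rot: [-0.0, 1.0, -0.0, 0.001]
contact_force: [-2.1, -0.1, 5.9]
width: 0.0446
```

Emit:
{"name": "send_rows", "arguments": {"deltas": [{"dp": [0, 0, 0.1], "rotation": [0, 0, 0]}, {"dp": [0, 0, 0.4], "rotation": [0, 0, 0]}, {"dp": [0, 0, 0.7], "rotation": [0, 0, 0]}, {"dp": [0, 0, 1], "rotation": [0, 0, 0]}, {"dp": [0, 0, 1], "rotation": [0, 0, 0]}]}}

```text
clock: 31.88
position: [0.4593, 0.1281, 0.1767]
ee_rot: [-0.001, 1.0, 0.0, 0.007]
contact_force: [0.5, 0.4, -0.8]
width: 0.0447
```

Emit:
{"name": "send_rows", "arguments": {"deltas": [{"dp": [0.2, -0.12, 0.1], "rotation": [0, 0, 0]}, {"dp": [0.4, -0.24, 0.1], "rotation": [0, 0, 0]}, {"dp": [0.65, -0.4, 0.1], "rotation": [0, 0, 0]}, {"dp": [0.9, -0.55, 0.1], "rotation": [0, 0, 0]}, {"dp": [1, -0.6, 0.1], "rotation": [0, 0, 0]}]}}

```text
clock: 32.3
position: [0.5789, 0.0527, 0.1814]
ee_rot: [0.001, 1.0, -0.001, 0.002]
contact_force: [1.4, -0.2, -1.1]
width: 0.0453
```

Emit:
{"name": "send_rows", "arguments": {"deltas": [{"dp": [0.2, -0.12, 0], "rotation": [0, 0, 0]}, {"dp": [0.45, -0.25, 0], "rotation": [0, 0, 0]}, {"dp": [0.623, -0.354, 0], "rotation": [0, 0, 0]}, {"dp": [0.623, -0.354, 0], "rotation": [0, 0, 0]}, {"dp": [0.623, -0.354, 0], "rotation": [0, 0, 0]}, {"dp": [0.623, -0.354, -0.2], "rotation": [0, 0, 0]}, {"dp": [0.623, -0.354, -0.45], "rotation": [0, 0, 0]}, {"dp": [0.623, -0.354, -0.5], "rotation": [0, 0, 0]}, {"dp": [0.623, -0.354, -0.5], "rotation": [0, 0, 0]}]}}

```text
clock: 33.05
position: [0.6462, 0.0139, 0.1193]
ee_rot: [-0.0, 1.0, 0.0, -0.004]
contact_force: [0.4, -0.3, -2.6]
width: 0.0446
```

Run:
```python
from h import *
st()
p=eyes.get_image('scene'); a=p['color'][160:320,190:350]
cv2.imwrite('pics/s5.png',cv2.cvtColor(cv2.resize(a,None,fx=3.7,fy=3.7,interpolation=cv2.INTER_CUBIC),cv2.COLOR_RGB2BGR))
```

```text
{'clock': 33.05, 'position': [0.6462, 0.0139, 0.1193], 'ee_rot': [-0.0004, 1.0, 0.0002, -0.0041], 'contact_force': [0.4196, -0.2518, -2.6076], 'width': 0.0446, 'qpos': [-0.0861, 0.4762, 1.5279, 0.0002, 1.1458, 1.4842]}
```

View pics/s5.png

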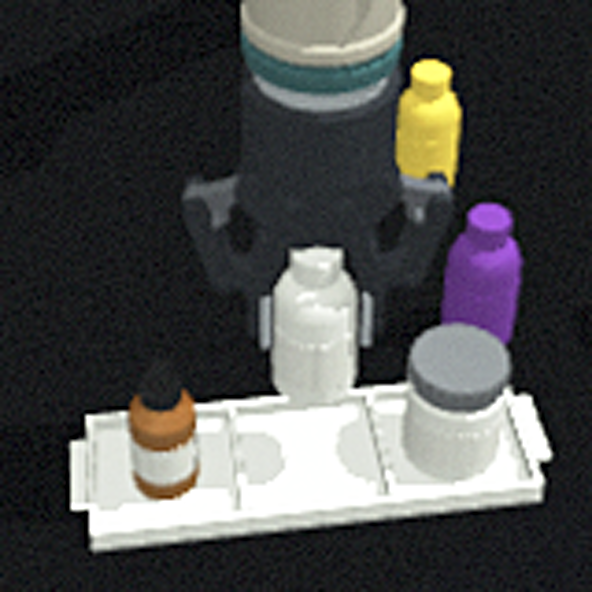

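Emit:
{"name": "send_rows", "arguments": {"deltas": [{"dp": [0, 0, 0], "rotation": [0, 0, 0.2]}, {"dp": [0, 0, 0], "rotation": [0, 0, 0.4]}, {"dp": [0, 0, 0], "rotation": [0, 0, 0.6]}, {"dp": [0, 0, 0], "rotation": [0, 0, 0.8]}, {"dp": [0, 0, 0], "rotation": [0, 0, 1]}, {"dp": [0, 0, 0], "rotation": [0, 0, 1]}]}}

```text
clock: 33.6
position: [0.6507, 0.0132, 0.1246]
ee_rot: [0.001, 0.969, 0.248, 0.002]
contact_force: [-0.4, -0.1, -2.1]
width: 0.045
```

Emit:
{"name": "send_rows", "arguments": {"deltas": [{"dp": [0, 0, 0], "rotation": [0, 0, 0.2]}, {"dp": [0, 0, 0], "rotation": [0, 0, 0.4]}, {"dp": [0, 0, 0], "rotation": [0, 0, 0.6]}, {"dp": [0, 0, 0], "rotation": [0, 0, 0.8]}, {"dp": [0, 0, 0], "rotation": [0, 0, 1]}, {"dp": [0, 0, 0], "rotation": [0, 0, 1]}]}}

```text
clock: 34.1
position: [0.6504, 0.0131, 0.1239]
ee_rot: [0.001, 0.878, 0.479, 0.001]
contact_force: [-0.2, -0.2, -1.2]
width: 0.0446
```

Emit:
{"name": "send_rows", "arguments": {"deltas": [{"dp": [0, 0, 0], "rotation": [0, 0, 0.2]}, {"dp": [0, 0, 0], "rotation": [0, 0, 0.4]}, {"dp": [0, 0, 0], "rotation": [0, 0, 0.6]}, {"dp": [0, 0, 0], "rotation": [0, 0, 0.8]}, {"dp": [0, 0, 0], "rotation": [0, 0, 1]}, {"dp": [0, 0, 0], "rotation": [0, 0, 1]}]}}

```text
clock: 34.6
position: [0.6502, 0.0131, 0.1233]
ee_rot: [0.001, 0.733, 0.681, 0.001]
contact_force: [-0.3, -0.5, -2.8]
width: 0.0454
```

Emit:
{"name": "send_rows", "arguments": {"deltas": [{"dp": [0, 0, 0], "rotation": [0, 0, 0.15]}, {"dp": [0, 0, -0.1], "rotation": [0, 0, 0.25]}, {"dp": [0, 0, -0.2], "rotation": [0, 0, 0.35]}, {"dp": [0, 0, -0.3], "rotation": [0, 0, 0.35]}, {"dp": [0, 0, -0.3], "rotation": [0, 0, 0.35]}, {"dp": [0, 0, -0.3], "rotation": [0, 0, 0.35]}]}}

```text
clock: 35.1
position: [0.6493, 0.013, 0.0857]
ee_rot: [-0.001, 0.671, 0.742, -0.0]
contact_force: [0.5, 0.1, -2.0]
width: 0.045
```

Run:
```python
from h import *
st()
p=eyes.get_image('scene'); a=p['color'][160:320,190:350]
cv2.imwrite('pics/s6.png',cv2.cvtColor(cv2.resize(a,None,fx=3.7,fy=3.7,interpolation=cv2.INTER_CUBIC),cv2.COLOR_RGB2BGR))
```

```text
{'clock': 35.1, 'position': [0.6493, 0.013, 0.0857], 'ee_rot': [-0.0006, 0.6706, 0.7418, -0.0005], 'contact_force': [0.491, 0.0612, -1.9526], 'width': 0.045, 'qpos': [-0.087, 0.508, 1.5653, 0.0, 1.0698, -0.1877]}
```

View pics/s6.png

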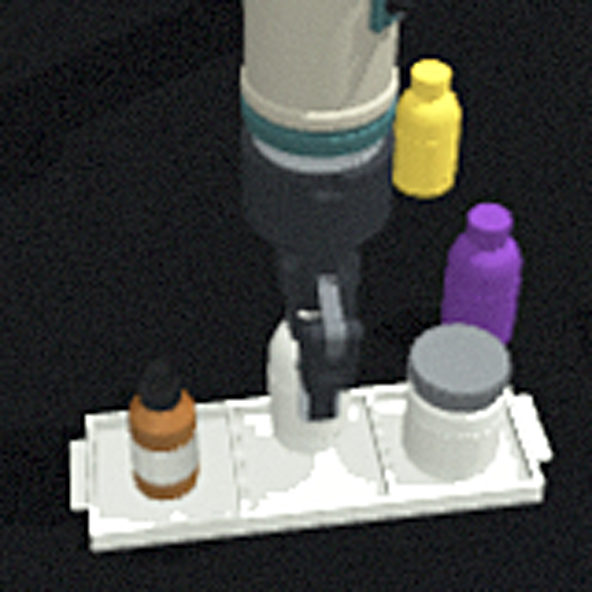

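Emit:
{"name": "send_rows", "arguments": {"deltas": [{"dp": [0, 0, -0.1], "rotation": [0, 0, 0]}, {"dp": [0, 0, -0.17], "rotation": [0, 0, 0]}, {"dp": [0, 0, -0.22], "rotation": [0, 0, 0]}, {"dp": [0, 0, -0.24], "rotation": [0, 0, 0]}, {"dp": [0, 0, -0.24], "rotation": [0, 0, 0]}, {"dp": [0, 0, -0.24], "rotation": [0, 0, 0]}, {"dp": [0, 0, -0.24], "rotation": [0, 0, 0]}]}}

```text
clock: 35.73
position: [0.6502, 0.0129, 0.0578]
ee_rot: [0.0, 0.669, 0.743, 0.0]
contact_force: [0.2, 0.2, -1.2]
width: 0.0447
```

Emit:
{"name": "send_rows", "arguments": {"deltas": [{"dp": [0, 0, -0.008], "rotation": [0, 0, 0]}, {"dp": [0, 0, -0.016], "rotation": [0, 0, 0]}, {"dp": [0, 0, -0.02], "rotation": [0, 0, 0]}, {"dp": [0, 0, -0.02], "rotation": [0, 0, 0]}, {"dp": [0, 0, -0.02], "rotation": [0, 0, 0]}]}}

```text
clock: 36.15
position: [0.65, 0.0129, 0.0553]
ee_rot: [0.0, 0.669, 0.743, 0.0]
contact_force: [0.3, -1.0, -1.1]
width: 0.0447
```

Emit:
{"name": "send_rows", "arguments": {"deltas": [{"dp": [0, 0, -0.008], "rotation": [0, 0, 0]}, {"dp": [0, 0, -0.012], "rotation": [0, 0, 0]}, {"dp": [0, 0, -0.012], "rotation": [0, 0, 0]}, {"dp": [0, 0, -0.012], "rotation": [0, 0, 0]}]}}

```text
clock: 36.48
position: [0.6499, 0.0129, 0.0552]
ee_rot: [0.0, 0.669, 0.743, 0.0]
contact_force: [-2.0, -0.4, 5.7]
width: 0.045
```

Emit:
{"name": "send_rows", "arguments": {"deltas": [{"dp": [0, 0, 0], "rotation": [0, 0, 0]}, {"dp": [0, 0, 0], "rotation": [0, 0, 0]}, {"dp": [0, 0, 0], "rotation": [0, 0, 0]}, {"dp": [0, 0, 0], "rotation": [0, 0, 0]}, {"dp": [0, 0, 0], "rotation": [0, 0, 0]}], "fingers": -0.8}}

```text
clock: 36.9
position: [0.6498, 0.013, 0.0534]
ee_rot: [-0.0, 0.669, 0.743, -0.0]
contact_force: [1.0, 0.5, 0.2]
width: 0.0769
```

Emit:
{"name": "send_rows", "arguments": {"deltas": [{"dp": [0, 0, 0.2], "rotation": [0, 0, 0]}, {"dp": [0, 0, 0.5], "rotation": [0, 0, 0]}, {"dp": [0, 0, 0.8], "rotation": [0, 0, 0]}, {"dp": [0, 0, 1], "rotation": [0, 0, 0]}, {"dp": [0, 0, 1], "rotation": [0, 0, 0]}]}}

```text
clock: 37.32
position: [0.6534, 0.0127, 0.1802]
ee_rot: [0.005, 0.669, 0.743, 0.004]
contact_force: [1.1, -0.2, 0.4]
width: 0.077
```

Emit:
{"name": "send_rows", "arguments": {"deltas": [{"dp": [-0.2, 0, 0.4], "rotation": [0, 0, 0]}, {"dp": [-0.5, 0, 0.6], "rotation": [0, 0, 0]}, {"dp": [-0.8, 0, 0.6], "rotation": [0, 0, 0]}, {"dp": [-1, 0, 0.6], "rotation": [0, 0, 0]}, {"dp": [-1, 0, 0.6], "rotation": [0, 0, 0]}]}}

```text
clock: 37.73
position: [0.5236, 0.0135, 0.2461]
ee_rot: [-0.002, 0.669, 0.743, -0.001]
contact_force: [0.0, 0.2, -0.5]
width: 0.0769
```

Emit:
{"name": "send_rows", "arguments": {"deltas": [{"dp": [-0.3, 0, 0.1], "rotation": [0, 0, 0]}, {"dp": [-0.6, 0, 0.1], "rotation": [0, 0, 0]}, {"dp": [-0.9, 0, 0.1], "rotation": [0, 0, 0]}, {"dp": [-1, 0, 0.1], "rotation": [0, 0, 0]}, {"dp": [-1, 0, 0.1], "rotation": [0, 0, 0]}]}}

```text
clock: 38.15
position: [0.4066, 0.0133, 0.2572]
ee_rot: [-0.001, 0.669, 0.743, -0.001]
contact_force: [0.2, -0.3, 0.7]
width: 0.0768
```

```bash
sed 's/\(np.load(n\)+/\1+/' meas.py >/dev/null
python3 - <<'E'
from h import *
st()
P={}
for n in('top','scene'):
    p=eyes.get_image(n); P[n]=p; save(p,n+'9.png')
a=P['scene']['color'][150:330,50:510]
cv2.imwrite('pics/scene9z.png',cv2.cvtColor(cv2.resize(a,None,fx=1.7,fy=1.7,interpolation=cv2.INTER_CUBIC),cv2.COLOR_RGB2BGR))
a=P['top']['color'][130:280,150:470]
cv2.imwrite('pics/top9z.png',cv2.cvtColor(cv2.resize(a,None,fx=2.5,fy=2.5,interpolation=cv2.INTER_CUBIC),cv2.COLOR_RGB2BGR))
for nm,x,y,z in(('beaker',.6215,-.27,.13),('crucible',.6185,.286,.096),('dropper',.659,-.0705,.096),('jar',.641,.0965,.078),('bottle',.65,.013,.1),('purple',.539,.1275,.096),('yellow',.3755,.11,.096)):
  for n in P:
    w=world(P[n]).reshape(-1,3)
    a=w[(abs(w[:,2]-z)<.007)&(np.hypot(w[:,0]-x,w[:,1]-y)<.04)]
    if len(a): print(nm,n,len(a),((a.min(0)+a.max(0))/2).round(4),(a.max(0)-a.min(0)).round(3))
# bystanders before/after
for nm,x,y,z0,r in(('wash',.5,.42,.15,.1),('sample',.47,-.41,.115,.08)):
  for n in P:
    q=dict(np.load(n+'0.npz'))
    for k,pp in(('0',q),('9',P[n])):
        w=world(pp).reshape(-1,3); a=w[(w[:,2]>z0)&(w[:,2]<.2)&(np.hypot(w[:,0]-x,w[:,1]-y)<r)]
        print(nm,n,k,len(a),np.median(a,0).round(4) if len(a) else None)
E
```

```text
{'clock': 38.15, 'position': [0.4066, 0.0133, 0.2572], 'ee_rot': [-0.0008, 0.6694, 0.7429, -0.0006], 'contact_force': [0.217, -0.3392, 0.7222], 'width': 0.0768, 'qpos': [-0.1387, 0.0141, 1.8093, -0.0001, 1.3202, -0.2426]}
beaker top 72 [ 0.6222 -0.2674  0.1298] [0.051 0.049 0.013]
beaker scene 247 [ 0.622  -0.2705  0.1285] [0.052 0.051 0.011]
crucible top 70 [0.619  0.2876 0.0955] [0.047 0.045 0.012]
crucible scene 192 [0.6198 0.285  0.0951] [0.049 0.046 0.012]
dropper top 17 [ 0.6582 -0.0699  0.0942] [0.013 0.012 0.009]
dropper scene 42 [ 0.6626 -0.0712  0.0937] [0.013 0.012 0.009]
jar top 265 [0.6404 0.0977 0.0779] [0.055 0.055 0.013]
jar scene 467 [0.641  0.0956 0.0764] [0.057 0.057 0.01 ]
bottle top 59 [0.65   0.0136 0.0998] [0.023 0.024 0.013]
bottle scene 129 [0.6527 0.0111 0.0986] [0.026 0.025 0.011]
purple top 65 [0.5382 0.1298 0.0954] [0.024 0.024 0.011]
purple scene 96 [0.5407 0.1259 0.0944] [0.027 0.025 0.01 ]
yellow scene 65 [0.3762 0.1084 0.0944] [0.026 0.024 0.009]
wash top 0 156 [0.525  0.4429 0.1583]
wash top 9 155 [0.5256 0.4421 0.1572]
wash scene 0 263 [0.5307 0.4412 0.1629]
wash scene 9 260 [0.5313 0.442  0.1647]
sample top 0 240 [ 0.4734 -0.4362  0.1299]
sample top 9 239 [ 0.4731 -0.4362  0.1307]
sample scene 0 334 [ 0.4823 -0.4361  0.1307]
sample scene 9 337 [ 0.4832 -0.4358  0.1307]
```

View pics/scene9z.png

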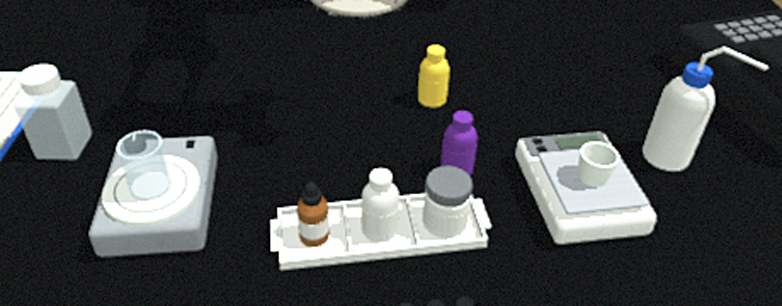

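View pics/top9z.png

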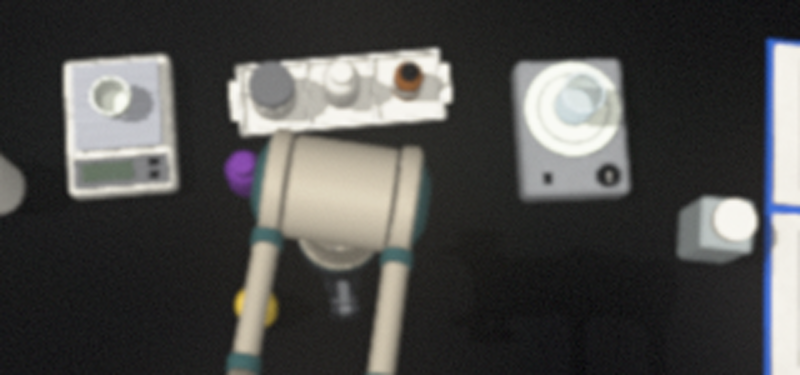

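Run:
```python
from h import *
for n in('top','scene'):
    p=dict(np.load(n+'0.npz')); w=world(p).reshape(-1,3); c=p['color'].reshape(-1,3).astype(int)
    m=(abs(w[:,0]-.615)<.09)&(abs(w[:,1]-.286)<.08)&(w[:,2]>.048)&(w[:,2]<.064)
    t=np.radians(5.4); ax=np.array([np.cos(t),np.sin(t)]); ay=np.array([-np.sin(t),np.cos(t)])
    d=w[:,:2]-[.6185,.286]; X=d@ax; Y=d@ay
    lum=c.sum(1)/3; col=c[:,2]-c[:,0]
    for nm,U,V in(('x',X,Y),('y',Y,X)):
        print(n,nm)
        for b in np.arange(-.072,.076,.004):
            k=m&(abs(V)<.03)&(U>=b)&(U<b+.004)
            if k.sum(): print('  %.3f n%d lum%.0f b-r%.0f z%.4f'%(b+.002,k.sum(),lum[k].mean(),col[k].mean(),np.median(w[k,2])))
```

```text
top x
  -0.070 n3 lum123 b-r0 z0.0489
  -0.066 n3 lum159 b-r-4 z0.0497
  -0.062 n1 lum232 b-r-9 z0.0548
  -0.058 n2 lum225 b-r-11 z0.0496
  -0.054 n23 lum187 b-r1 z0.0547
  -0.050 n26 lum195 b-r7 z0.0560
  -0.046 n30 lum198 b-r8 z0.0565
  -0.042 n22 lum198 b-r8 z0.0577
  -0.038 n24 lum199 b-r8 z0.0568
  -0.034 n26 lum199 b-r8 z0.0560
  -0.030 n26 lum199 b-r7 z0.0569
  -0.026 n25 lum198 b-r7 z0.0564
  -0.022 n23 lum199 b-r7 z0.0574
  -0.018 n27 lum202 b-r8 z0.0561
  -0.014 n24 lum201 b-r8 z0.0566
  -0.010 n25 lum200 b-r8 z0.0551
  -0.006 n26 lum201 b-r7 z0.0561
  -0.002 n27 lum199 b-r7 z0.0571
  0.002 n23 lum197 b-r7 z0.0573
  0.006 n28 lum198 b-r7 z0.0562
  0.010 n20 lum198 b-r7 z0.0557
  0.014 n27 lum198 b-r8 z0.0562
  0.018 n25 lum200 b-r8 z0.0558
  0.022 n23 lum200 b-r7 z0.0567
  0.026 n21 lum199 b-r8 z0.0570
  0.030 n23 lum198 b-r7 z0.0538
  0.034 n26 lum198 b-r7 z0.0539
  0.038 n26 lum199 b-r8 z0.0563
  0.042 n27 lum200 b-r7 z0.0557
  0.046 n25 lum201 b-r7 z0.0561
  0.050 n19 lum205 b-r4 z0.0555
  0.054 n8 lum211 b-r-2 z0.0533
  0.058 n1 lum200 b-r-9 z0.0484
top y
  -0.054 n7 lu
[... 2152 characters left out ...]
5
  -0.026 n34 lum210 b-r16 z0.0574
  -0.022 n39 lum210 b-r16 z0.0573
  -0.018 n37 lum209 b-r16 z0.0573
  -0.014 n34 lum210 b-r16 z0.0570
  -0.010 n34 lum210 b-r16 z0.0573
  -0.006 n34 lum209 b-r16 z0.0575
  -0.002 n36 lum210 b-r16 z0.0573
  0.002 n36 lum210 b-r16 z0.0572
  0.006 n35 lum209 b-r17 z0.0571
  0.010 n32 lum210 b-r17 z0.0574
  0.014 n37 lum210 b-r16 z0.0570
  0.018 n32 lum210 b-r16 z0.0574
  0.022 n36 lum210 b-r16 z0.0574
  0.026 n38 lum210 b-r16 z0.0573
  0.030 n32 lum211 b-r16 z0.0575
  0.034 n35 lum211 b-r16 z0.0574
  0.038 n31 lum211 b-r16 z0.0575
  0.042 n37 lum211 b-r16 z0.0573
  0.046 n33 lum213 b-r16 z0.0572
  0.050 n33 lum211 b-r16 z0.0574
  0.054 n3 lum148 b-r12 z0.0562
```

The pan's edges lie symmetric about the placed point, within about 1 mm, so the crucible is centred. All checks agree, so I'm handing in.

Run:
```python
from h import *
print(manip.sign_off()); st()
```

```text
the job is handed in; nothing more can be done
None
the job is handed in; nothing more can be done
```

The bench is set out and the job is handed in at about 38 s on the robot's clock. I worked in the order given:
- **Beaker:** on the middle of the stirrer's plate.
- **Crucible:** on the middle of the balance's pan.
- **Tray:** the dropper bottle is in the stirrer-side compartment, the powder jar in the balance-side one, and the white narrow-necked bottle between them.

Each piece was lowered until light contact of about 4–8 N, then released. I turned the gripper a quarter turn to set down the white bottle, so the fingers stayed clear of the jar and dropper.

**Last checks:**
- Both fixed cameras show all five pieces upright at their expected heights, about 1–4 mm from their target spots. The two cameras themselves differ by about 2–4 mm, so I aimed at their average.
- In the enlarged top picture the crucible looked about 5 mm off centre. Measuring the pan's edges put them within about 1 mm of symmetric around it, so I took the offset for parallax.
- The wash bottle and sample bottle had not moved, within about 1 mm (the wash bottle's height reading varied by up to 2 mm).
- The purple look-alike read within 2 mm of its starting place in both cameras, and so did the yellow one in the scene camera. The arm hid the yellow one in the last top picture.
- No check failed, and the gripper was empty and clear of everything at hand-in.

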